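Stow the flat board in the lift-up locker

ROBOT

A 6-joint arm with a two-finger parallel gripper is mounted at the origin on the work surface. World frame = base frame: x ahead of the robot, y to its left, z up, the work surface at z = 0. Lengths are in mm, angles in degrees, forces in N, time in s.
With the tool pointing down it reaches from about 300 to 850 mm from the base axis. Payload 4.2 kg.
Tool frame: the origin (TCP) lies between the finger pads; the fingertips stand 8 mm ahead of it and the grasp point (between the pads) lies 11 mm behind it; x points along the fingers, y is the direction in which the jaws open and shut, and the axes are right-handed (so a half turn about x gives the same grasp; the last joint's range is limited). The gripper opens to 91 mm and grips with 3 to 60 N. Pads are 32 mm wide; open, the fingers measure 118 mm over their backs; the gripper's body (76 mm by 178 mm) begins 60 mm behind the grasp point.
Start: joints at [-70.531, 18.312, 89.639, -0, 72.044, -1.146], TCP at [202.454, -538.196, 221.976] pointing down, gripper open.
Joint ranges: [-177.97, 177.97], [-48.28, 115.42], [12.27, 149.76], [-77.06, 257.06], [2.81, 150.46], [-146.56, 146.56]. Speed limits (degrees/s): [147.25, 147.25, 180, 180, 180, 180].

INTERFACE

Orientations are given as [roll, pitch, yaw] about the fixed x, y, z axes, in that order (R = Rz(yaw) Ry(pitch) Rx(roll)).
In Python, from workcell import env gives the robot as it stands.
- The arm moves only by the tool arm_command, never from a script. Its arguments are lists of equal length, an entry for each row: "slide": the shift along the tool's x, y, z in cm, a list of three; "turn": the turn, a rotation vector about the tool's x, y, z in rad, a list of three; "grip": the closure in counts, from 0 (fully open) to 255 (shut). A call has 1 to 20 rows; each row is the pose to reach, as a shift and turn from the pose commanded when the call began, along the tool's axes at that moment; what a row does not reach only later rows make up. A row lasts 1/12 s, in which the tool goes at most 41.7 mm and 7.16 degrees, less where a joint would pass 70% of its speed; a pose out of reach is approached as far as the arm can. A call with a gripper value outside its range is refused whole. The fingers move at their own pace and stop on an object; "newtons" is the grip in N (left out, the last holds). Time passes only in rows, so rows that repeat a pose let the fingers close. It gives the time, the measured TCP pose, the force and the opening at its end, in the units of the state.
- env.state(): the state, without advancing time (a new reading comes with each control period).
- env.grab_frame(name): name is "scene" or "top" or "wrist"; returns (picture, depth): 480x640x3 uint8, red, green, blue; 480x640 float32, mm along the optical axis (not along the pixel's ray), 0 where there is no reading.
- env.calibration(name): a dict with "K" (3x3 intrinsics, pixels), "camera_from_world" (4x4, takes a point from world to camera coordinates); the wrist camera has in their place "T_tool_cam" (4x4, takes a point from camera to tool coordinates, whose origin is the TCP and whose axes are the tool frame's). Camera axes: x right, y up, looking along -z (the intrinsics and any distortion apply to the point x, -y, -z); pixel columns grow to the right and rows downward; lengths in mm; the calibration is good to about 2 mm. A picture is of the moment at which its call begins: read the wrist's pose just before it. calibration takes no time and is no camera call.
- env.job_done(): hands the job in, once; it reports no verdict.
Trained networks look in the newest picture that a camera, given by its name, has taken for a name from the list of things; names that differ only in an ending like _2 or _b are one class to them, and where a whole thing is asked for, a point or a joint stands for the part that bears it (a point fixed in the world has none). Each returns a list of dicts, best first, with "p" (0 to 1); they miss things now and then, are a little off and sometimes report something else, mostly with a low value. They report only what shows in the picture. A call takes as long as a camera call. They do not tell look-alikes from the thing itself.
- env.search_frame(camera, label): "point" ([x, y, z] in mm, in world coordinates, good to about 4 mm: the middle of the surface that is visible of it).
The state is a dict: "time_s": time; "qpos": joint angles; "qvel": joint speeds; "effort": joint torques, N m; "ee_pos": TCP position; "ee_rot": TCP orientation; "force": force on the tool from outside, world axes, zero at the start; "torque": the same for the moment, N m; "gripper_width": finger opening in mm.
Only numpy, scipy, OpenCV 4.12 (cv2) and the standard library are available. Lean on these libraries where they do the work, as an engineer would, in place of code of your own. Each camera call takes 0.05 s, during which the arm holds its last target.

TASK

Lift the locker's front door up until its stay locks and holds it, then slide the flat board that lies on the ledge all the way into the locker, past the door line, while the door stays locked up. Then unlock the stay with its release lever so the door comes down, and shut the door fully. Leave everything else standing where it is.

Things in the scene. Friction and masses are not known exactly. Their poses are not given: they have to be found in the camera images.
- locker: Small grey steel locker fixed to the bench. Origin at bench level under the middle of its front opening; x points straight into it, y to the left seen from the robot, z up. Side walls 12 mm thick, outer faces at y = +/-120 mm, x 0 to 200 mm; clear top at z = 200 to 206 mm; low back stop at x = 188 mm. The bench beside its right wall, behind the pull tab, is free.
- mouth (a point): Middle of the opening's lower edge (locker x = 0, z = 50 mm), on the top of a grey slab 240 mm wide that runs level from x = -200 to +200 mm: before x = 0 it is an open ledge, behind x = 0 the locker's floor.
- door (a joint): Door angle (rad) about its level hinge: 0 = shut, hanging straight down; grows as the lower edge swings toward the robot and up; hard stop 2.57. From about 2.05 the lift is stiffer as the stay is pushed aside; lift past 2.50 to be sure. Locked, it rests at 2.44 and cannot go down. Lifting takes about 3 to 8 N at the tab. May start up to 0.1 ajar.
- hinge (a point): Middle of the hinge line, along the locker's y axis at locker x = -6 mm, z = 206 mm. The unlocked door sinks by its weight against a damper (about 1 rad/s, 3 to 4 s from the top); friction leaves it some 0.1 to 0.3 rad ajar, so it must be pushed shut, a few N at its face.
- tab (a point): Middle of the door's steel pull tab: a plate 12 mm thick, 55 high, 64 wide, in the door's plane, sticking out right of the door from locker y = -120 to -184 mm; point at y = -155, 118.5 mm from the hinge line. Frame turns with the door: x normal to it (inward when shut), z to the hinge. A finger leaning 40 deg sideways, tip toward the locker, can hook behind and under it and carry it up.
- door_edge (a point): Middle of the door's lower edge; the white door panel is 240 mm wide (y), 140 mm high, 12 mm thick, its lower edge 146 mm from the hinge line and 10 mm above the slab when shut.
- stay (a joint): Angle of the steel stay on the locker's left side (rad): 0 at rest; grows as the release lever is pressed down, stop at 0.35, springs back. Over 0.3 frees the door; keep it pressed until the door is below 2.0 or it catches again. The rising door pushes it to about 0.15, and it falls back to 0 as it locks.
- release (a point): Middle of the top of the release lever's pad, a level steel plate 34 x 34 mm left of the locker: at rest at locker x = 0, y = 162, z = 232 mm. Press straight down about 25 mm to its stop, 3 N at first, 5 N at the end. It swings about a level pivot at locker x = 72, z = 207 mm.
- board: Dark flat wooden board, 120 mm long (x), 100 wide (y), 6 thick, 0.1 to 0.2 kg, lying on the ledge; origin at the centre of its underside, z up. It slides easily on the slab (friction about 0.25, less than half that of a finger on it): 5 to 10 N on its top drags it.
- corner0 (a point): right corner of the board's edge near the robot (board x = -60 mm, y = -50 mm)
- corner1 (a point): left corner of the board's edge near the robot (x = -60, y = +50 mm)
- corner2 (a point): right corner of the board's far edge (x = +60, y = -50 mm)
- corner3 (a point): left corner of the board's far edge (x = +60, y = +50 mm)
- dropper: small white bottle with black cap, 26 mm diameter, about 70 mm tall, standing on the ledge's front left corner, beside the board; origin at the centre of its underside; leave it alone
- small_carton: brown carton 70 x 90 x 45 mm lying on the locker's clear top; origin at the centre of its underside; leave it alone
- tape: roll of clear tape lying flat, 100 mm diameter, 48 mm high, on the bench to the right of the locker; origin at the centre of its underside; leave it alone
- jug: white pump jug, 110 mm diameter, about 240 mm tall, on the bench to the left of the locker; origin at the centre of its underside; leave it alone
- spray_can: dark can, 60 mm diameter, about 170 mm tall, on the bench to the left of the locker; origin at the centre of its underside; leave it alone
- long_carton: brown carton 100 x 70 x 50 mm on the bench, to the left of the ledge; origin at the centre of its underside; leave it alone
- lotion: white bottle, 52 mm diameter, about 90 mm tall, on the bench to the right of the locker; origin at the centre of its underside; leave it alone
Things that resemble listed ones, but are neither listed nor needed, are in the scene too. Of the things like the board, leave any that is turquoise; of the rest the larger one is meant.

How it is judged (in metres and radians):
On the way, in this order (a step that is already met when the one before it is completed fails the run):
1. the door is raised and its stay has locked under it (value of joint door above 2.37 rad and value of joint stay below 0.06 rad), for 0.3 s.
2. the whole board lies flat inside the locker, the door still locked up (all of step 1 and x of each of corner0, corner1, corner2, corner3 in the frame of locker above 0.003 m and angle between board's own z axis and vertical below 0.06 rad and z of board in the frame of locker between 0.04 and 0.058 m), for 0.3 s.
3. the stay is unlocked with the release lever while the door is still up (value of joint stay above 0.22 rad and value of joint door above 1.8 rad), for 0.05 s.
At the end, for the whole second after the job is handed in: The door is shut (within 0.05 rad) and at rest, the release lever is back up, and the board lies flat and still on the locker's floor with all four corners at least 3 mm behind the front opening (locker x = 0) (value of joint door below 0.05 rad and velocity of joint door below 0.05 rad/s and value of joint stay below 0.06 rad and linear speed of board below 0.02 m/s and x of each of corner0, corner1, corner2, corner3 in the frame of locker above 0.003 m and angle between board's own z axis and vertical below 0.06 rad and z of board in the frame of locker between 0.04 and 0.058 m); the robot touches nothing.
It fails at once if a bystander (dropper bottle, cartons, tape, jug, can, lotion bottle) is moved more than 30 mm or tipped over (distance of any of dropper, small_carton, tape, jug, spray_can, long_carton, lotion from where it was at the start of the episode above 0.03 m or angle between any of dropper, small_carton, tape, jug, spray_can, long_carton, lotion's own z axis and vertical above 0.5 rad).
It also fails if it takes over 72 s, if anything falls off the work surface, if the arm or the gripper's body presses on something with over 40 N, if the wrist force passes 120 N, or if a joint passes its speed limit or range.

## Working session

There is one attempt and no reset: what is moved stays moved. The work goes in short steps, Python scripts to look and compute and a tool call to move; the robot and the scene stay as the last step left them, time stands still between calls to the robot, and variables do not carry over. Pictures are saved under pics/ and viewed, and the job is handed in when it is done.

Besides the shell and the picture viewer there is one more tool, called after "Request:" by a JSON object that holds its "op" and its "data", one argument or row to a line. arm_command: Moves the arm, as the interface text tells. Its arguments: {"type":"object","properties":{"slide":{"type":"array","items":{"type":"array","items":{"type":"number"}}},"turn":{"type":"array","items":{"type":"array","items":{"type":"number"}}},"grip":{"type":"array","items":{"type":"number"}},"newtons":{"type":"number"}},"required":["slide","turn","grip"]}

```bash
ls; mkdir -p pics; cat > h.py <<'E'
from workcell import env
import numpy as np, cv2
from scipy.spatial.transform import Rotation as R
def snap(name,fn):
    st=env.state()
    im,d=env.grab_frame(name)
    cv2.imwrite('pics/'+fn+'.png',im[:,:,::-1]); np.save('pics/'+fn+'.npy',d)
    return im,d,st
def T_wc(name,st=None):
    c=env.calibration(name)
    if 'T_tool_cam' in c:
        T=np.eye(4);T[:3,:3]=R.from_euler('xyz',st['ee_rot'],degrees=True).as_matrix();T[:3,3]=st['ee_pos']
        return T@np.array(c['T_tool_cam']),np.array(c['K'])
    return np.linalg.inv(np.array(c['camera_from_world'])),np.array(c['K'])
def px(name,d,u,v,st=None):
    T,K=T_wc(name,st); z=d[v,u]
    p=np.array([(u-K[0,2])/K[0,0]*z,-(v-K[1,2])/K[1,1]*z,-z,1])
    return (T@p)[:3]
def cloud(name,d,st=None):
    T,K=T_wc(name,st); v,u=np.mgrid[0:480,0:640]; z=d
    p=np.stack([(u-K[0,2])/K[0,0]*z,-(v-K[1,2])/K[1,1]*z,-z,np.ones_like(z)],-1)
    return (p@T.T)[...,:3]
E
python3 - <<'E'
from h import *
print(env.state())
for n in ['scene','top']:
    im,d,st=snap(n,n+'0')
    c=env.calibration(n);print(n,c)
print(env.calibration('wrist'))
E
```

```text
pics
{'time_s': 0.0, 'qpos': array([-7.05313069e+01,  1.83492099e+01,  8.97064795e+01, -1.57591885e-04,
        7.20440882e+01, -1.14574273e+00]), 'qvel': array([-0.05844427,  0.08994206, -0.01808133,  0.03773191, -0.03401356,
       -0.08499284]), 'effort': array([ 1.32293935e-04, -4.12456083e+01, -2.31970793e+01,  7.28810183e-02,
        4.58734052e-02, -1.25587253e-04]), 'ee_pos': array([ 202.28019173, -537.71336915,  221.14414925]), 'ee_rot': array([-91.05970438,  89.90022225, 109.55478015]), 'force': array([-0.12170949,  0.11064049,  0.24350179]), 'torque': array([ 0.01448558,  0.04050275, -0.01256132]), 'gripper_width': 91.26582629980325}
scene {'K': array([[546.1701067 ,   0.        , 317.06590367],
       [  0.        , 546.1701067 , 231.97495444],
       [  0.        ,   0.        ,   1.        ]]), 'camera_from_world': array([[-7.87646268e-01, -6.16047256e-01, -9.95667334e-03,
         4.55017129e+02],
       [ 4.81564772e-01, -6.25623462e-01,  6.13751297e-01,
        -3.31104843e+02],
       [-3.84328930e-01,  4.78624135e-01,  7.89436641e-01,
        -9.26280606e+02],
    
[... 427 characters left out ...]
18750e+02],
       [-1.97822293e-01,  2.26303726e-02,  9.79976636e-01,
        -1.30513491e+03],
       [ 0.00000000e+00,  0.00000000e+00,  0.00000000e+00,
         1.00000000e+00]])}
{'K': array([[375.40021941,   0.        , 322.03443305],
       [  0.        , 375.40021941, 237.60843184],
       [  0.        ,   0.        ,   1.        ]]), 'T_tool_cam': array([[ 8.90405794e-05,  2.42014627e-01, -9.70272597e-01,
        -1.62750009e+02],
       [ 9.99999892e-01, -4.64778817e-04, -2.41609445e-05,
         7.12160766e-01],
       [-4.56809451e-04, -9.70272490e-01, -2.42014643e-01,
        -6.77681756e+01],
       [ 0.00000000e+00,  0.00000000e+00,  0.00000000e+00,
         1.00000000e+00]])}
```

View pics/scene0.png

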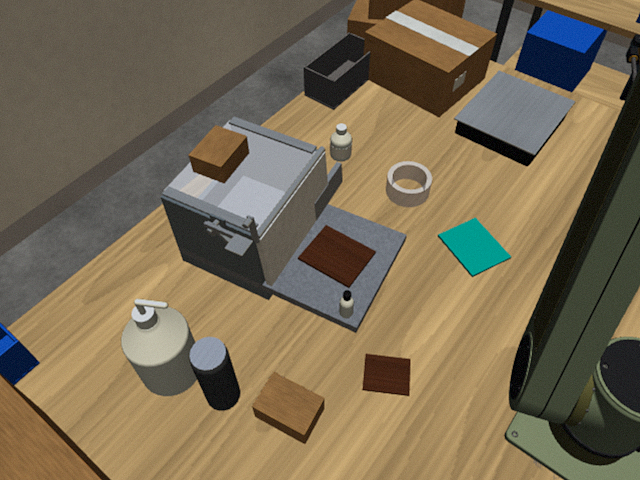

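View pics/top0.png

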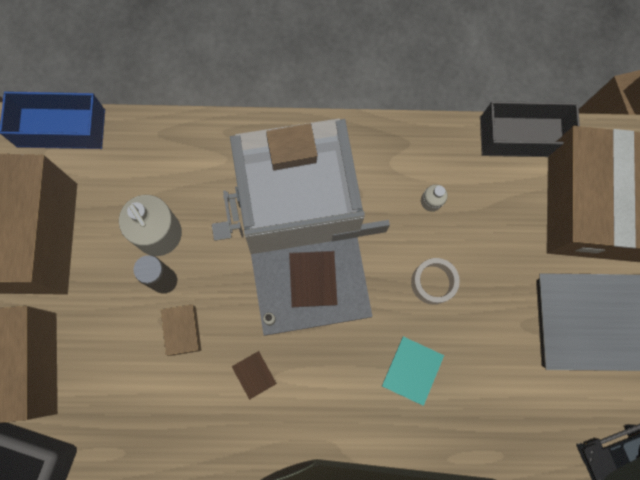

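```bash
python3 - <<'E'
from h import *
for cam in ['top','scene']:
  for l in ['locker','board','tab','release','door_edge','dropper','small_carton','tape','jug','spray_can','long_carton','lotion','mouth']:
    try:
        r=env.search_frame(cam,l); print(cam,l,[(np.round(x['point']).tolist(),round(x['p'],2)) for x in r[:4]])
    except Exception as e: print(l,e)
print(env.state()['time_s'])
E
```

```text
top locker [([604.0, 174.0, 232.0], 0.67), ([622.0, 30.0, 209.0], 0.57)]
top board [([333.0, -222.0, 8.0], 0.82), ([522.0, 2.0, 52.0], 0.74)]
top tab [([607.0, 10.0, 130.0], 0.74)]
top release [([610.0, 177.0, 229.0], 0.93)]
top door_edge [([605.0, 7.0, 134.0], 0.91), ([616.0, 340.0, 144.0], 0.68)]
top dropper [([435.0, 95.0, 98.0], 0.6)]
top small_carton [([756.0, 51.0, 252.0], 0.64)]
top tape [([528.0, -270.0, 45.0], 0.75), ([606.0, 178.0, 228.0], 0.6), ([524.0, -3.0, 57.0], 0.28)]
top jug [([615.0, 336.0, 146.0], 0.89), ([520.0, 3.0, 52.0], 0.23), ([625.0, 34.0, 208.0], 0.17)]
top spray_can [([516.0, 324.0, 168.0], 0.85), ([608.0, 12.0, 132.0], 0.61)]
top long_carton [([410.0, 288.0, 49.0], 0.87), ([526.0, -0.0, 56.0], 0.46), ([601.0, 173.0, 231.0], 0.27)]
top lotion [([714.0, -267.0, 62.0], 0.74)]
top mouth [([624.0, 33.0, 207.0], 0.84), ([601.0, 173.0, 231.0], 0.43)]
scene locker [([620.0, 76.0, 145.0], 0.88), ([602.0, 180.0, 228.0], 0.16)]
scene board [([330.0, -222.0, 8.0], 0.9), ([519.0, 6.0, 54.0], 0.7), ([316.0, 130.0, 8.0], 0.7)]
scene tab [([602.0, 31.0, 135.0], 0.96), ([522.0, 4.0, 52.0], 0.18)]
scene release [([602.0, 179.0, 233.0], 0.64)]
scene door_edge [([748.0, 64.0, 247.0], 0.59), ([604.0, 31.0, 136.0], 0.56), ([407.0, 296.0, 54.0], 0.48)]
scene dropper [([431.0, 93.0, 98.0], 0.55), ([748.0, 62.0, 250.0], 0.49), ([601.0, 37.0, 138.0], 0.28), ([524.0, 8.0, 51.0], 0.2)]
scene small_carton [([750.0, 61.0, 251.0], 0.82)]
scene tape [([523.0, -265.0, 31.0], 0.98)]
scene jug [([604.0, 366.0, 139.0], 0.96), ([506.0, 342.0, 147.0], 0.54)]
scene spray_can [([507.0, 345.0, 146.0], 0.8)]
scene long_carton [([410.0, 296.0, 48.0], 0.87)]
scene lotion [([714.0, -260.0, 56.0], 0.92), ([621.0, 79.0, 141.0], 0.31)]
scene mouth [([521.0, -265.0, 31.0], 0.69), ([620.0, 78.0, 139.0], 0.68)]
1.4
```

```bash
python3 - <<'E'
from h import *
from scipy.optimize import minimize
C=[]
for n in ['top','scene']:
    d=np.load(f'pics/{n}0.npy'); P=cloud(n,d); im=cv2.imread(f'pics/{n}0.png')
    m=(d>0)&(abs(P[...,2]-50)<7)&(P[...,0]>380)&(P[...,0]<640)&(abs(P[...,1]-10)<190)
    m=cv2.morphologyEx(m.astype(np.uint8),cv2.MORPH_OPEN,np.ones((3,3)))
    k,lab,stt,_=cv2.connectedComponentsWithStats(m); i=1+np.argmax(stt[1:,4]); m=lab==i
    Q=P[m]; print(n,m.sum(),np.median(Q[:,2]))
    r=cv2.minAreaRect(Q[:,:2].astype(np.float32)); print(r, np.round(cv2.boxPoints(r)))
    # front edge & side edges by binned extremes
    yaw=r[2] if r[2]<45 else r[2]-90
    for it in range(3):
        a=np.radians(yaw); ex=np.array([np.cos(a),np.sin(a)]);ey=np.array([-np.sin(a),np.cos(a)])
        X=Q[:,:2]@ex;Y=Q[:,:2]@ey
        ys=np.arange(Y.min()+15,Y.max()-15,6); fx=np.array([np.percentile(X[abs(Y-y)<3],1) for y in ys])
        s=np.polyfit(ys,fx,1)[0]; yaw-=np.degrees(np.arctan(s))*1.0
        xs=np.arange(X.min()+10,X.min()+140,6); lo=np.array([np.percentile(Y[abs(X-x)<3],0.5) for x in xs]);hi=np.array([np.percentile(Y[abs(X-x)<3],99.5) for x in xs])
        print('yaw',yaw,'front',np.median(fx),'lo',np.median(lo),'hi',np.median(hi),'side slopes deg',np.degrees(np.polyfit(xs,lo,1)[0]),np.degrees(np.polyfit(xs,hi,1)[0]))
    org=(np.median(fx)+200)*ex+(np.median(lo)+np.median(hi))/2*ey; print('origin',org)
    # board dark
    b=m.copy();hsv=cv2.cvtColor(im,cv2.COLOR_BGR2HSV)
    bm=(hsv[...,1]>90)&(hsv[...,2]<110)&(abs(P[...,2]-54)<9)&(P[...,0]>440)&(P[...,0]<600)&(abs(P[...,1])<90)
    B=P[bm]; rr=cv2.minAreaRect(B[:,:2].astype(np.float32)); print('board',bm.sum(),rr,np.median(B[:,2]))
E
```

```text
top 6037 51.165276549546434
((512.25, 4.46368408203125), (180.82716369628906, 240.75074768066406), 10.221238136291504) [[ 402.  107.]
 [ 445. -130.]
 [ 623.  -98.]
 [ 580.  139.]]
yaw 10.22228862763823 front 416.1116585217526 lo -204.6975133401299 hi 32.50224691268757 side slopes deg -0.6036856994612322 2.9380107446621277
yaw 10.222288432091966 front 416.1094684249023 lo -204.70616247109248 hi 32.492279593809776 side slopes deg -0.602928725143873 2.937815361542614
yaw 10.222288432128245 front 416.10946883259624 lo -204.7061608365584 hi 32.492281449201585 side slopes deg -0.6029285313791303 2.937815556433455
origin [621.61093604  24.599326  ]
board 1103 ((524.7718505859375, 0.86639404296875), (112.72193145751953, 93.37055969238281), 3.3582446575164795) 57.181684467602054
scene 6736 51.2708598017893
((536.1524658203125, 8.807174682617188), (229.0074005126953, 244.39454650878906), 10.214767456054688) [[ 402.  109.]
 [ 445. -132.]
 [ 671.  -91.]
 [ 627.  149.]]
yaw 10.28482078553661 front 415.7664200690785 lo -205.5762924781386 hi 33.988875692262546 side slopes deg -0.605014658081529 0.28670910018560924
yaw 10.284873853389788 front 415.68497087500907 lo -206.14517531559594 hi 33.35572216876797 side slopes deg -0.693103336002367 0.1647906083823845
yaw 10.284873614668845 front 415.6849668041899 lo -206.14564102416423 hi 33.35524683973354 side slopes deg -0.693156216427323 0.16473654831197918
origin [621.2174798   24.91889291]
board 2507 ((526.199462890625, 2.4478721618652344), (121.30746459960938, 101.10973358154297), 3.7743773460388184) 57.30604824580803
```

```bash
cat >> h.py <<'E'
O=np.array([621.3,24.8,0.]); YAW=10.25
RL=R.from_euler('z',YAW,degrees=True).as_matrix()
def toL(p): return (np.asarray(p)-O)@RL
def toW(p): return np.asarray(p)@RL.T+O
E
python3 - <<'E'
from h import *
for n in ['top','scene']:
    d=np.load(f'pics/{n}0.npy'); L=toL(cloud(n,d)); ok=d>0
    m=ok&(abs(L[...,2]-232)<8)&(L[...,1]>135)&(L[...,1]<190)&(abs(L[...,0])<50); Q=L[m]
    print(n,'pad',m.sum(),Q.min(0).round(),Q.max(0).round(),np.median(Q,0).round(1))
    m=ok&(L[...,1]<-125)&(L[...,1]>-190)&(abs(L[...,0])<60)&(L[...,2]>40)&(L[...,2]<190); Q=L[m]
    print('tab',m.sum(),Q.min(0).round(),Q.max(0).round()); print(np.round(Q[::max(1,len(Q)//12)]))
    m=ok&(abs(L[...,1])<105)&(L[...,0]>-80)&(L[...,0]<40)&(L[...,2]>70)&(L[...,2]<215); Q=L[m]
    for z in range(70,215,15):
        q=Q[abs(Q[:,2]-z)<8]; 
        if len(q): print(z,len(q),np.percentile(q[:,0],[5,50,95]).round())
    for nm,lo,hi in [('lside',(0,100,150),(200,140,212))]:
        q=L[ok&np.all((L>lo)&(L<hi),-1)]; print(nm,len(q),np.percentile(q,[1,50,99],axis=0).round())
    q=L[ok&np.all((L>(-20,-140,150)),-1)&np.all((L<(215,-100,212)),-1)]; print('rside',len(q),np.percentile(q,[1,50,99],axis=0).round())
    bd=toL(cloud(n,d))
E
```

```text
top pad 348 [-19. 142. 224.] [ 49. 179. 239.] [  0.5 159.6 232.2]
tab 329 [ -24. -185.   58.] [  -7. -125.  123.]
[[  -8. -172.  118.]
 [ -10. -169.  109.]
 [ -14. -174.  116.]
 [ -16. -171.  118.]
 [ -17. -169.  113.]
 [ -19. -167.  112.]
 [ -19. -168.  102.]
 [ -20. -171.   96.]
 [ -22. -176.   89.]
 [ -21. -181.   73.]
 [ -22. -126.   99.]
 [ -22. -135.   80.]
 [ -22. -130.   65.]]
70 85 [-25. -23. -21.]
85 182 [-24. -22. -21.]
100 204 [-23. -21. -19.]
115 216 [-21. -20. -18.]
130 207 [-20. -19. -17.]
145 215 [-19. -17. -16.]
160 212 [-18. -16. -15.]
175 238 [-17. -15. -14.]
190 250 [-15. -14. -13.]
205 2653 [-13.  14.  37.]
lside 815 [[  1. 100. 175.]
 [ 69. 113. 209.]
 [195. 139. 212.]]
rside 685 [[ -17. -120.  154.]
 [  79. -110.  210.]
 [ 197. -100.  212.]]
scene pad 417 [-19. 141. 224.] [ 48. 179. 236.] [-1.000e-01  1.613e+02  2.325e+02]
tab 354 [ -24. -188.   62.] [  -5. -125.  120.]
[[  -8. -185.  116.]
 [ -10. -167.  118.]
 [ -12. -157.  119.]
 [ -19. -172.  103.]
 [ -19. -172.   96.]
 [ -20. -166.   97.]
 [ -20. -166.   91.]
 [ -21. -160.   91.]
 [ -20. -156.   88.]
 [ -21. -165.   74.]
 [ -22. -139.   90.]
 [ -22. -149.   70.]
 [ -22. -134.   66.]]
70 152 [-24. -22. -20.]
85 310 [-23. -21. -20.]
100 334 [-22. -20. -19.]
115 359 [-21. -19. -18.]
130 361 [-19. -18. -17.]
145 365 [-18. -17. -16.]
160 380 [-17. -16. -15.]
175 390 [-16. -15. -13.]
190 397 [-15. -14. -12.]
205 2460 [-13.  12.  37.]
lside 1761 [[  3. 101. 151.]
 [121. 119. 199.]
 [197. 139. 212.]]
rside 607 [[ -16. -121.  153.]
 [  58. -109.  210.]
 [ 194. -100.  212.]]
```

```bash
python3 - <<'E'
import cv2
a=cv2.imread('pics/top0.png')[90:350,180:460]; cv2.imwrite('pics/topc.png',cv2.resize(a,None,fx=2.3,fy=2.3,interpolation=2))
a=cv2.imread('pics/scene0.png')[110:340,150:420]; cv2.imwrite('pics/scenec.png',cv2.resize(a,None,fx=2.6,fy=2.6,interpolation=2))
E
```

```text
(no output)
```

View pics/topc.png

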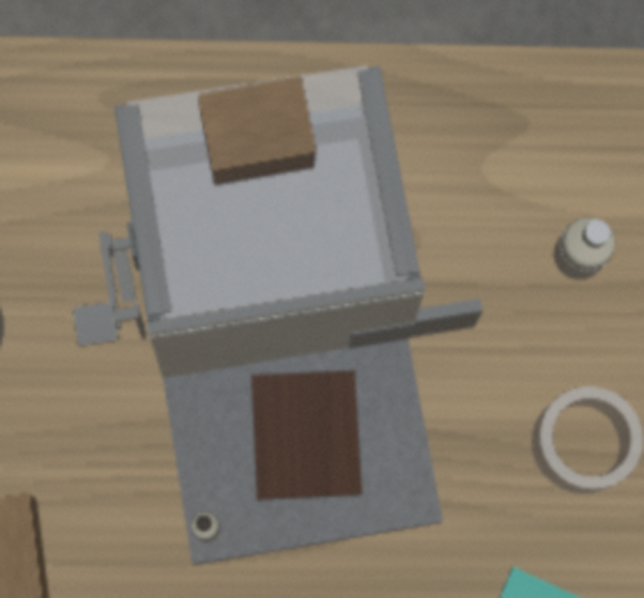

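View pics/scenec.png

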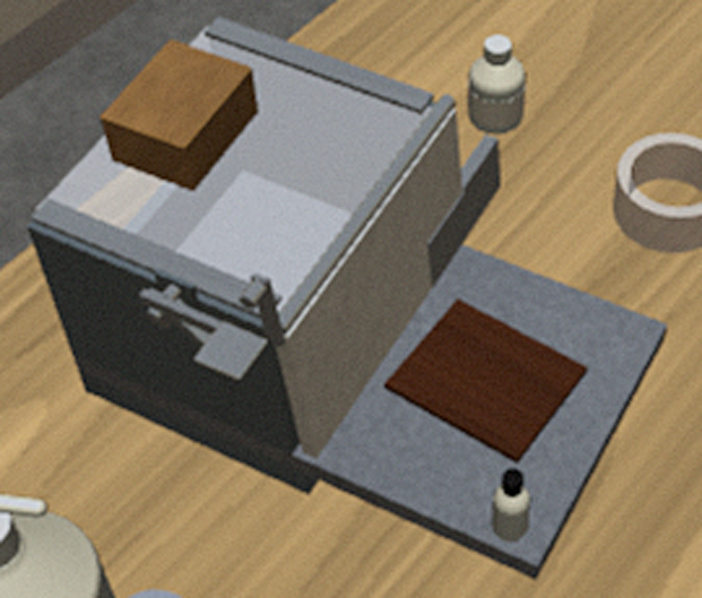

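```bash
cat >> h.py <<'E'
def Tst(st=None):
    st=st or env.state(); T=np.eye(4);T[:3,:3]=R.from_euler('xyz',st['ee_rot'],degrees=True).as_matrix();T[:3,3]=st['ee_pos'];return T
def ori(lean,ysign=1,rot=0):
    a=np.array([0,np.sin(np.radians(lean)),-np.cos(np.radians(lean))]); y=np.array([ysign,0,0.]); return RL@R.from_euler('z',rot,degrees=True).as_matrix()@np.stack([a,y,np.cross(a,y)],1)
def rel(Lpts_tip,Rw,st=None,tcp=False):
    "tip pos (locker frame) list + world R list -> slide cm, turn"
    T=Tst(st)
    for p,r in zip(Lpts_tip,Rw):
        pw=toW(p)-(0 if tcp else 8)*r[:,0]
        s=T[:3,:3].T@(pw-T[:3,3])/10; w=R.from_matrix(T[:3,:3].T@r).as_rotvec()
        print('tip',np.round(p,1),'slide',s.round(2).tolist(),'turn',w.round(3).tolist())
def see(n='scene',d=None):
    "door angle from depth cloud"
    if d is None: d=env.grab_frame(n)[1]
    return d
E
python3 - <<'E'
from h import *
print(Tst().round(3))
for y in (1,-1): print(ori(40,y).round(3)); rel([(15,-215,120)],[ori(40,y)])
d=np.load('pics/top0.npy');P=cloud('top',d)
for x in range(250,800,50):
    print(x,[int(max([0,*np.percentile(P[(abs(P[...,0]-x)<25)&(abs(P[...,1]-y)<25)][:,2],[99])])) if ((abs(P[...,0]-x)<25)&(abs(P[...,1]-y)<25)).any() else -1 for y in range(-650,-100,50)])
for n in [(528,-268,45),(714,-264,60),(435,94,98),(756,56,252),(523,4,57)]: print(toL(n).round())
E
```

```text
[[ 0.00000e+00  3.52000e-01 -9.36000e-01  2.02466e+02]
 [-0.00000e+00 -9.36000e-01 -3.52000e-01 -5.38185e+02]
 [-1.00000e+00  0.00000e+00 -0.00000e+00  2.21956e+02]
 [ 0.00000e+00  0.00000e+00  0.00000e+00  1.00000e+00]]
[[-0.114  0.984  0.136]
 [ 0.633  0.178 -0.754]
 [-0.766  0.    -0.643]]
tip [  15 -215  120] slide [9.58, -16.02, -56.54] turn [-1.329, 0.58, -0.484]
[[-0.114 -0.984 -0.136]
 [ 0.633 -0.178  0.754]
 [-0.766  0.     0.643]]
tip [  15 -215  120] slide [9.58, -16.02, -56.54] turn [1.672, -0.507, -0.609]
250 [8, 257, 335, 393, 8, 8, 7, 7, 12, 9, 8]
300 [8, 7, 7, 8, 7, 8, 7, 7, 13, 12, 11]
350 [62, 62, 62, 61, 8, 8, 8, 11, 13, 13, 7]
400 [64, 63, 63, 62, 8, 8, 7, 7, 12, 12, 8]
450 [63, 63, 63, 62, 7, 7, 7, 7, 8, 8, 48]
500 [63, 63, 63, 62, 7, 8, 8, 54, 55, 34, 8]
550 [63, 63, 63, 62, 7, 8, 7, 53, 53, 33, 8]
600 [147, 146, 145, 8, 8, 7, 7, 10, 47, 7, 8]
650 [147, 147, 146, 7, 8, 8, 7, 8, 8, 8, 120]
700 [147, 146, 146, 8, 8, 7, 8, 94, 93, 8, 8]
750 [147, 147, 145, 8, 8, 8, 7, 91, 89, 9, 8]
[-144. -272.   45.]
[  40. -301.   60.]
[-171.  101.   98.]
[138.   7. 252.]
[-100.   -3.   57.]
```

```bash
python3 - <<'E'
from h import *
rel([(15,-250,200),(15,-220,120)],[ori(40,1)]*2)
E
```

```text
tip [  15 -250  200] slide [1.58, -12.58, -55.91] turn [-1.329, 0.58, -0.484]
tip [  15 -220  120] slide [9.58, -15.53, -56.45] turn [-1.329, 0.58, -0.484]
```

Request:
{"op": "arm_command", "data": {
  "slide": [
    [0,-4,-20],
    [1.5,-12.5,-56],
    [1.5,-12.5,-56],
    [1.5,-12.5,-56],
    [1.5,-12.5,-56],
    [1.5,-12.5,-56],
    [1.5,-12.5,-56],
    [1.5,-12.5,-56],
    [1.5,-12.5,-56],
    [1.5,-12.5,-56],
    [1.5,-12.5,-56],
    [1.5,-12.5,-56],
    [1.5,-12.5,-56],
    [1.5,-12.5,-56],
    [1.5,-12.5,-56],
    [1.5,-12.5,-56],
    [1.5,-12.5,-56]
  ],
  "turn": [
    [-1.33,0.58,-0.485],
    [-1.33,0.58,-0.485],
    [-1.33,0.58,-0.485],
    [-1.33,0.58,-0.485],
    [-1.33,0.58,-0.485],
    [-1.33,0.58,-0.485],
    [-1.33,0.58,-0.485],
    [-1.33,0.58,-0.485],
    [-1.33,0.58,-0.485],
    [-1.33,0.58,-0.485],
    [-1.33,0.58,-0.485],
    [-1.33,0.58,-0.485],
    [-1.33,0.58,-0.485],
    [-1.33,0.58,-0.485],
    [-1.33,0.58,-0.485],
    [-1.33,0.58,-0.485],
    [-1.33,0.58,-0.485]
  ],
  "grip": [255,255,255,255,255,255,255,255,255,255,255,255,255,255,255,255,255]
}}

```text
time_s: 2.82
ee_pos: [682.2, -224.3, 206.6]
ee_rot: [-179.9, 50.0, 100.4]
force: [-0.4, -0.0, 0.4]
gripper_width: 0.5
```

```bash
python3 - <<'E'
from h import *
st=env.state();print(st['time_s'],st['qpos'].round(1),toL(st['ee_pos']).round(1),st['gripper_width'],st['force'].round(1)); print((RL.T@Tst()[:3,:3]).round(2))
rel([(12,-235,110),(12,-200,70),(12,-155,60)],[ori(40,1)]*3)
snap('scene','s1');snap('top','t1')
E
```

```text
2.8167 [-31.7  46.8  51.9  30.1 108.1 -39.4] [  15.6 -255.9  206.6] 0.4783003047733531 [-0.4 -0.   0.4]
[[-0.    1.    0.  ]
 [ 0.64  0.   -0.77]
 [-0.77 -0.   -0.64]]
tip [  12 -235  110] slide [7.95, -0.34, 4.61] turn [0.0, -0.0, 0.002]
tip [  12 -200   70] slide [13.26, -0.33, 4.5] turn [0.0, -0.0, 0.002]
tip [  12 -155   60] slide [16.92, -0.32, 1.69] turn [0.0, -0.0, 0.002]
```

View pics/s1.png

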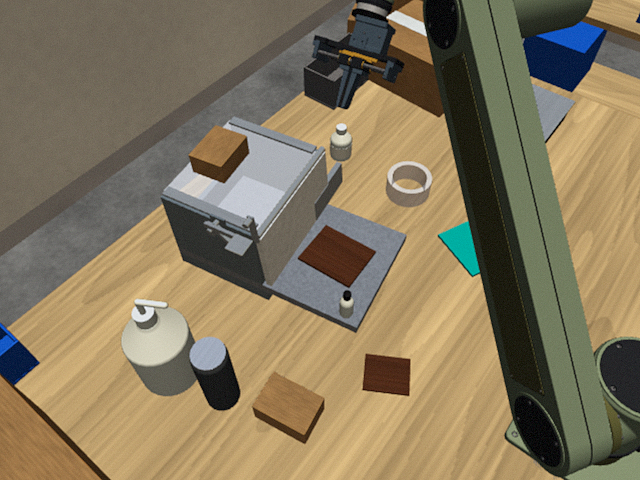

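View pics/t1.png

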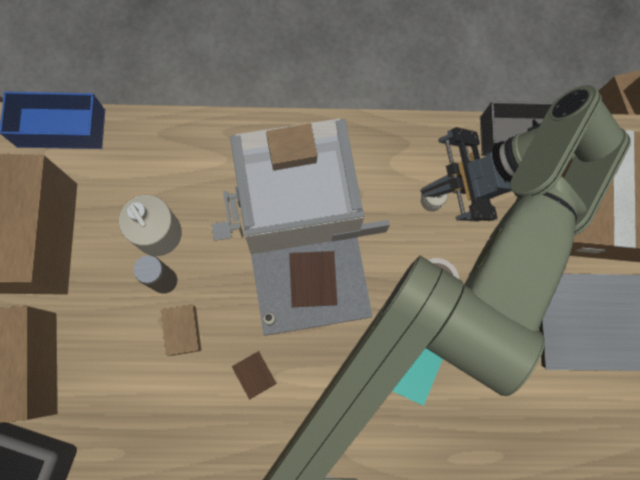

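Request:
{"op": "arm_command", "data": {
  "slide": [
    [4,-0.2,3],
    [7.5,-0.3,4.2],
    [11,-0.3,4.2],
    [13.5,-0.3,3.8],
    [15.5,-0.3,2.5],
    [16.8,-0.3,1.6],
    [16.8,-0.3,1.6],
    [16.8,-0.3,1.6]
  ],
  "turn": [
    [0,0,0],
    [0,0,0],
    [0,0,0],
    [0,0,0],
    [0,0,0],
    [0,0,0],
    [0,0,0],
    [0,0,0]
  ],
  "grip": [255,255,255,255,255,255,255,255]
}}

```text
time_s: 3.58
ee_pos: [662.0, -131.2, 68.8]
ee_rot: [-180.0, 50.0, 100.3]
force: [-0.9, -0.4, 0.1]
gripper_width: 0.6
```

```bash
cat >> h.py <<'E'
def status():
    st=env.state();T=Tst(st);print('t',st['time_s'],'q',st['qpos'].round(1),'tcpL',toL(st['ee_pos']).round(1),'tipL',toL(st['ee_pos']+8*T[:3,0]).round(1),'w',round(st['gripper_width'],1),'F_L',(RL.T@st['force']).round(1))
E
python3 - <<'E'
from h import *
status()
snap('scene','s2');snap('top','t2')
a=cv2.imread('pics/s2.png')[0:300,150:450];b=cv2.imread('pics/t2.png')[100:400,200:500]
cv2.imwrite('pics/c2.png',cv2.resize(np.hstack([a,b]),(800,400),interpolation=2))
E
```

```text
t 3.5833 q [-26.7  46.3  73.5  30.9  87.4 -46. ] tcpL [  12.3 -160.8   68.8] tipL [  12.3 -155.6   62.7] w 0.6 F_L [-1.  -0.3  0.1]
```

View pics/c2.png

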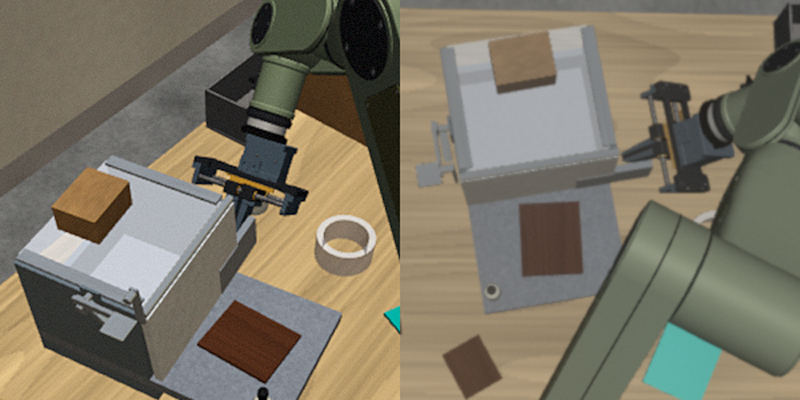

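```bash
cat >> h.py <<'E'
def tipfor(th,y=-155):
    rho=np.interp(th,[0,.4,.8,1.2,1.57,2,2.5],[110,118,122,118,115,108,103])
    u=np.array([-np.sin(th),-np.cos(th)]);n=np.array([np.cos(th),-np.sin(th)])
    h=13.5*abs(np.cos(th))+25*abs(np.sin(th))
    c=np.array([-6,206])+rho*u+n*(6+h)
    return np.array([c[0],y,c[1]-34])
def prow(ths,Rw=None):
    T=Tst();r=ori(40) 
    S=[(T[:3,:3].T@(toW(tipfor(t))-8*r[:,0]-T[:3,3])/10).round(1).tolist() for t in ths]; print(S); print([tipfor(t).round().tolist() for t in ths[::4]])
E
python3 - <<'E'
from h import *
prow(np.arange(.1,1.25,.06))
E
```

```text
[[0.5, -0.8, 0.2], [0.6, -1.4, 0.3], [0.7, -2.0, 0.4], [0.8, -2.6, 0.4], [0.9, -3.2, 0.5], [0.9, -3.9, 0.5], [0.9, -4.5, 0.5], [0.8, -5.2, 0.5], [0.7, -5.9, 0.4], [0.6, -6.5, 0.3], [0.4, -7.2, 0.1], [0.2, -7.9, -0.0], [-0.0, -8.5, -0.2], [-0.3, -9.1, -0.5], [-0.7, -9.6, -0.8], [-1.1, -10.1, -1.1], [-1.5, -10.6, -1.5], [-1.9, -11.1, -1.8], [-2.4, -11.5, -2.2], [-2.9, -11.9, -2.6]]
[[5.0, -155.0, 58.0], [-19.0, -155.0, 53.0], [-46.0, -155.0, 55.0], [-72.0, -155.0, 64.0], [-93.0, -155.0, 84.0]]
```

Request:
{"op": "arm_command", "data": {
  "slide": [
    [0.5,-0.8,0.2],
    [0.6,-1.4,0.3],
    [0.7,-2.0,0.4],
    [0.8,-2.6,0.4],
    [0.9,-3.2,0.5],
    [0.9,-3.9,0.5],
    [0.9,-4.5,0.5],
    [0.8,-5.2,0.5],
    [0.7,-5.9,0.4],
    [0.6,-6.5,0.3],
    [0.4,-7.2,0.1],
    [0.2,-7.9,0],
    [0,-8.5,-0.2],
    [-0.3,-9.1,-0.5],
    [-0.7,-9.6,-0.8],
    [-1.1,-10.1,-1.1],
    [-1.5,-10.6,-1.5],
    [-1.9,-11.1,-1.8],
    [-2.4,-11.5,-2.2],
    [-2.9,-11.9,-2.6]
  ],
  "turn": [
    [0,0,0],
    [0,0,0],
    [0,0,0],
    [0,0,0],
    [0,0,0],
    [0,0,0],
    [0,0,0],
    [0,0,0],
    [0,0,0],
    [0,0,0],
    [0,0,0],
    [0,0,0],
    [0,0,0],
    [0,0,0],
    [0,0,0],
    [0,0,0],
    [0,0,0],
    [0,0,0],
    [0,0,0],
    [0,0,0]
  ],
  "grip": [255,255,255,255,255,255,255,255,255,255,255,255,255,255,255,255,255,255,255,255]
}}

```text
time_s: 5.35
ee_pos: [544.9, -151.1, 106.6]
ee_rot: [-180.0, 50.1, 100.3]
force: [4.8, -2.3, -2.4]
gripper_width: 0.3
```

```bash
cat >> h.py <<'E'
def door(n,d):
    "fit door plane: scan angles, count panel outer/any points near plane"
    L=toL(cloud(n,d)); ok=(d>0)&(abs(L[...,1])<110)
    Q=L[ok]; dx=Q[:,0]+6; dz=Q[:,2]-206; best=[]
    for th in np.arange(0,2.6,.01):
        rr=-dx*np.sin(th)-dz*np.cos(th); nn=dx*np.cos(th)-dz*np.sin(th)
        s=((rr>20)&(rr<146)&(abs(abs(nn)-6)<2)).sum(); best.append((s,round(th,2)))
    return sorted(best)[::-1][:4]
E
python3 - <<'E'
from h import *
status()
_,d,_=snap('scene','s3');print(door('scene',d));_,d,_=snap('top','t3');print(door('top',d))
print(door('scene',np.load('pics/scene0.npy')))
a=cv2.imread('pics/s3.png')[0:300,150:450];b=cv2.imread('pics/t3.png')[100:400,200:500]
cv2.imwrite('pics/c3.png',cv2.resize(np.hstack([a,b]),(800,400),interpolation=2))
prow(np.arange(1.3,2.08,.06))
E
```

```text
t 5.35 q [-32.5  36.7  87.7  28.1  85.8 -52.6] tcpL [-106.5 -159.5  106.6] tipL [-106.5 -154.4  100.5] w 0.3 F_L [ 4.3 -3.1 -2.4]
[(np.int64(5601), np.float64(1.25)), (np.int64(5211), np.float64(1.26)), (np.int64(5006), np.float64(1.24)), (np.int64(4212), np.float64(1.27))]
[(np.int64(4067), np.float64(1.27)), (np.int64(4019), np.float64(1.26)), (np.int64(3707), np.float64(1.28)), (np.int64(3566), np.float64(1.25))]
[(np.int64(2815), np.float64(0.08)), (np.int64(2661), np.float64(0.07)), (np.int64(2476), np.float64(0.09)), (np.int64(2083), np.float64(0.06))]
[[-0.6, -0.3, -0.4], [-1.1, -0.6, -0.8], [-1.6, -0.9, -1.3], [-2.2, -1.1, -1.8], [-2.8, -1.3, -2.2], [-3.3, -1.4, -2.7], [-3.8, -1.5, -3.1], [-4.3, -1.5, -3.5], [-4.7, -1.5, -3.9], [-5.2, -1.5, -4.3], [-5.7, -1.4, -4.7], [-6.2, -1.3, -5.1], [-6.7, -1.1, -5.5], [-7.2, -0.9, -5.9]]
[[-110.0, -155.0, 108.0], [-120.0, -155.0, 137.0], [-122.0, -155.0, 163.0], [-118.0, -155.0, 188.0]]
```

View pics/c3.png

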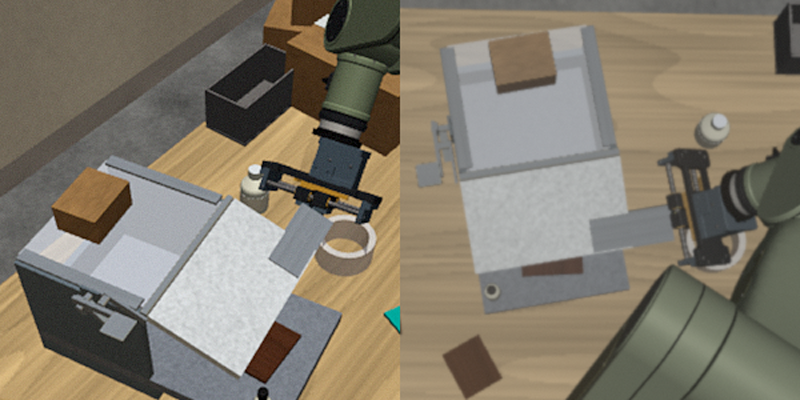

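Request:
{"op": "arm_command", "data": {
  "slide": [
    [-0.6,-0.3,-0.4],
    [-1.1,-0.6,-0.8],
    [-1.6,-0.9,-1.3],
    [-2.2,-1.1,-1.8],
    [-2.8,-1.3,-2.2],
    [-3.3,-1.4,-2.7],
    [-3.8,-1.5,-3.1],
    [-4.3,-1.5,-3.5],
    [-4.7,-1.5,-3.9],
    [-5.2,-1.5,-4.3],
    [-5.7,-1.4,-4.7],
    [-6.2,-1.3,-5.1],
    [-6.7,-1.1,-5.5],
    [-7.2,-0.9,-5.9]
  ],
  "turn": [
    [0,0,0],
    [0,0,0],
    [0,0,0],
    [0,0,0],
    [0,0,0],
    [0,0,0],
    [0,0,0],
    [0,0,0],
    [0,0,0],
    [0,0,0],
    [0,0,0],
    [0,0,0],
    [0,0,0],
    [0,0,0]
  ],
  "grip": [255,255,255,255,255,255,255,255,255,255,255,255,255,255]
}}

```text
time_s: 6.62
ee_pos: [535.5, -154.5, 198.0]
ee_rot: [-179.5, 50.2, 100.6]
force: [4.0, -6.8, -10.0]
gripper_width: 0.3
```

```bash
python3 - <<'E'
from h import *
status()
_,d,_=snap('scene','s4');print(door('scene',d));_,d,_=snap('top','t4');print(door('top',d))
a=cv2.imread('pics/s4.png')[0:300,150:450];b=cv2.imread('pics/t4.png')[100:400,200:500]
cv2.imwrite('pics/c4.png',cv2.resize(np.hstack([a,b]),(800,400),interpolation=2))
prow(np.arange(2.14,2.561,.06))
E
```

```text
t 6.6167 q [-33.1  31.5  83.   27.7  94.9 -48.2] tcpL [-116.3 -161.2  198. ] tipL [-116.3 -156.   191.8] w 0.3 F_L [  2.7  -7.4 -10. ]
[(np.int64(4692), np.float64(2.06)), (np.int64(4430), np.float64(2.05)), (np.int64(3935), np.float64(2.07)), (np.int64(3303), np.float64(2.04))]
[(np.int64(4346), np.float64(2.07)), (np.int64(4329), np.float64(2.06)), (np.int64(3749), np.float64(2.08)), (np.int64(3632), np.float64(2.05))]
[[-0.5, 0.2, -0.6], [-1.0, 0.4, -1.0], [-1.5, 0.7, -1.4], [-1.9, 1.0, -1.8], [-2.4, 1.4, -2.1], [-2.8, 1.8, -2.5], [-3.2, 2.3, -2.8], [-3.6, 2.7, -3.2]]
[[-114.0, -155.0, 201.0], [-102.0, -155.0, 225.0]]
```

View pics/c4.png

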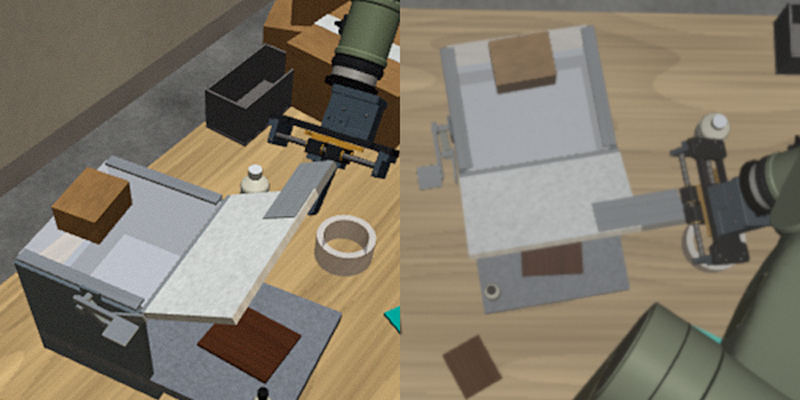

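Request:
{"op": "arm_command", "data": {
  "slide": [
    [-0.5,0.2,-0.6],
    [-1.0,0.4,-1.0],
    [-1.5,0.7,-1.4],
    [-1.9,1.0,-1.8],
    [-2.4,1.4,-2.1],
    [-2.8,1.8,-2.5],
    [-3.2,2.3,-2.8],
    [-3.5,2.6,-3.1],
    [-3.5,2.6,-3.1]
  ],
  "turn": [
    [0,0,0],
    [0,0,0],
    [0,0,0],
    [0,0,0],
    [0,0,0],
    [0,0,0],
    [0,0,0],
    [0,0,0],
    [0,0,0]
  ],
  "grip": [255,255,255,255,255,255,255,255,255]
}}

```text
time_s: 7.47
ee_pos: [562.4, -151.1, 244.0]
ee_rot: [-179.7, 50.5, 100.4]
force: [6.1, -14.2, -6.6]
gripper_width: 0.8
```

```bash
python3 - <<'E'
from h import *
status()
_,d,_=snap('scene','s5');print(door('scene',d));_,d,_=snap('top','t5');print(door('top',d))
a=cv2.imread('pics/s5.png')[0:300,150:450];b=cv2.imread('pics/t5.png')[100:400,200:500]
cv2.imwrite('pics/c5.png',cv2.resize(np.hstack([a,b]),(800,400),interpolation=2))
prow([2.5,2.54,2.58])
E
```

```text
t 7.4667 q [-31.6  31.3  76.2  28.7 100.1 -43.7] tcpL [ -89.2 -162.6  244. ] tipL [ -89.3 -157.5  237.8] w 0.8 F_L [  3.4 -15.   -6.6]
[(np.int64(1428), np.float64(2.53)), (np.int64(1316), np.float64(2.52)), (np.int64(1222), np.float64(2.54)), (np.int64(1197), np.float64(2.51))]
[(np.int64(3140), np.float64(2.52)), (np.int64(2890), np.float64(2.51)), (np.int64(2727), np.float64(2.53)), (np.int64(2124), np.float64(2.5))]
[[0.3, -0.3, -0.1], [0.0, -0.0, -0.3], [-0.3, 0.3, -0.5]]
[[-93.0, -155.0, 235.0]]
```

View pics/c5.png

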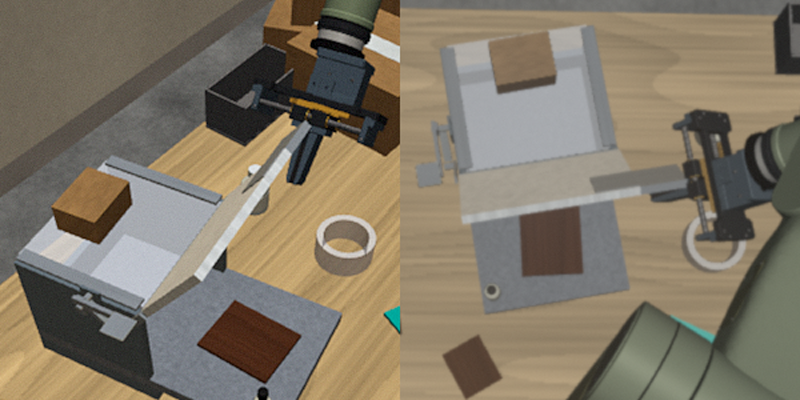

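Request:
{"op": "arm_command", "data": {
  "slide": [
    [-0.1,0.1,-0.1],
    [-0.2,0.3,-0.2],
    [-0.2,0.3,-0.2],
    [-0.2,0.3,-0.2],
    [0.2,-0.3,0.2],
    [0.7,-1.0,0.6],
    [1.2,-2.0,1.0],
    [1.5,-2.5,1.2],
    [1.5,-2.5,1.2]
  ],
  "turn": [
    [0,0,0],
    [0,0,0],
    [0,0,0],
    [0,0,0],
    [0,0,0],
    [0,0,0],
    [0,0,0],
    [0,0,0],
    [0,0,0]
  ],
  "grip": [255,255,255,255,255,255,255,255,255]
}}

```text
time_s: 8.32
ee_pos: [546.0, -152.4, 230.3]
ee_rot: [178.2, 50.3, 98.3]
force: [31.7, -6.4, 8.9]
gripper_width: 0.3
```

```bash
python3 - <<'E'
from h import *
status()
_,d,_=snap('scene','s6');print(door('scene',d));_,d,_=snap('top','t6');print(door('top',d))
P=cloud('top',d);L=toL(P);m=(d>0)&(abs(L[...,2]-232)<10)&(L[...,1]>143)&(L[...,1]<182)&(abs(L[...,0])<22);print('pad',np.median(L[m],0))
d=np.load('pics/scene0.npy')
# board pose
for n in ['scene','top']:
    im=cv2.imread(f'pics/{n}0.png');d=np.load(f'pics/{n}0.npy');L=toL(cloud(n,d));hsv=cv2.cvtColor(im,cv2.COLOR_BGR2HSV)
    bm=(hsv[...,1]>90)&(hsv[...,2]<110)&(abs(L[...,2]-56)<8)&(L[...,0]>-190)&(L[...,0]<-10)&(abs(L[...,1])<80)
    bm=cv2.morphologyEx(bm.astype(np.uint8),cv2.MORPH_OPEN,np.ones((3,3)))>0
    print(cv2.minAreaRect(L[bm][:,:2].astype(np.float32)),np.median(L[bm],0))
E
```

```text
t 8.3167 q [-32.9  30.1  80.4  29.   97.1 -46.5] tcpL [-105.7 -160.9  230.3] tipL [-105.5 -155.8  224.2] w 0.3 F_L [ 30.1 -12.    8.9]
[(np.int64(2684), np.float64(2.38)), (np.int64(2537), np.float64(2.37)), (np.int64(2225), np.float64(2.36)), (np.int64(2131), np.float64(2.39))]
[(np.int64(3823), np.float64(2.37)), (np.int64(3701), np.float64(2.38)), (np.int64(3167), np.float64(2.36)), (np.int64(2904), np.float64(2.39))]
pad [ -0.86429147 160.75153736 232.34769516]
((-97.80979919433594, -5.078678131103516), (101.09999084472656, 120.96554565429688), 83.63755798339844) [-99.41923575  -2.49229796  57.30729898]
((-112.3178939819336, -8.334571838378906), (84.25392150878906, 84.28970336914062), 82.7055892944336) [-129.39220599   -2.74263798   57.34237295]
```

View pics/s6.png

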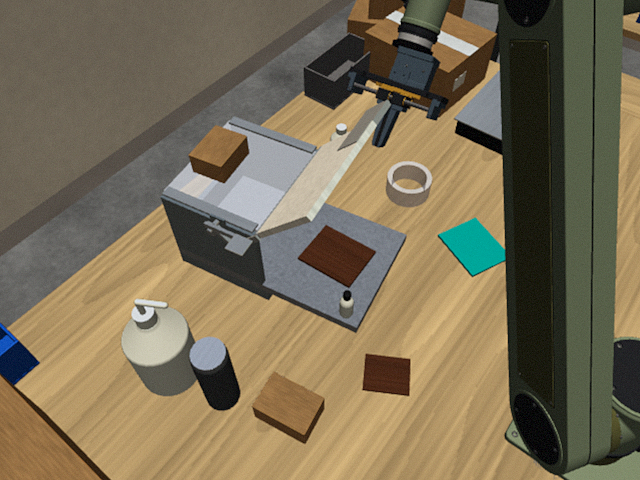

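Request:
{"op": "arm_command", "data": {
  "slide": [
    [-0.3,0.5,-0.3],
    [-0.6,1.0,-0.5],
    [-0.6,1.0,-0.5],
    [-1.2,1.0,0.3],
    [-1.9,1.0,1.0],
    [-3.2,1.0,2.6],
    [-4.5,1.0,4.1],
    [-5.7,1.0,5.6],
    [-5.7,1.0,5.6],
    [-5.7,1.0,5.6]
  ],
  "turn": [
    [0,0,0],
    [0,0,0],
    [0,0,0],
    [0,0,0],
    [0,0,0],
    [0,0,0],
    [0,0,0],
    [0,0,0],
    [0,0,0],
    [0,0,0]
  ],
  "grip": [255,255,255,255,255,255,255,255,255,255]
}}

```text
time_s: 9.25
ee_pos: [560.3, -228.2, 234.7]
ee_rot: [-179.7, 49.8, 100.5]
force: [0.2, 0.4, 0.3]
gripper_width: 0.4
```

```bash
python3 - <<'E'
from h import *
status()
_,d,_=snap('scene','s7');print(door('scene',d));_,d,_=snap('top','t7');print(door('top',d))
P=cloud('top',d);L=toL(P);m=(d>0)&(abs(L[...,2]-232)<10)&(L[...,1]>143)&(L[...,1]<182)&(abs(L[...,0])<22);print('pad',np.median(L[m],0))
E
```

```text
t 9.25 q [-36.9  35.7  69.8  26.8 104.7 -47.4] tcpL [-105.1 -238.1  234.7] tipL [-105.1 -232.9  228.6] w 0.4 F_L [0.2 0.3 0.3]
[(np.int64(2157), np.float64(2.44)), (np.int64(2049), np.float64(2.45)), (np.int64(1991), np.float64(2.43)), (np.int64(1444), np.float64(2.42))]
[(np.int64(3507), np.float64(2.44)), (np.int64(3476), np.float64(2.43)), (np.int64(2830), np.float64(2.45)), (np.int64(2810), np.float64(2.42))]
pad [ -0.84148093 160.88987671 232.30482014]
```

View pics/s7.png

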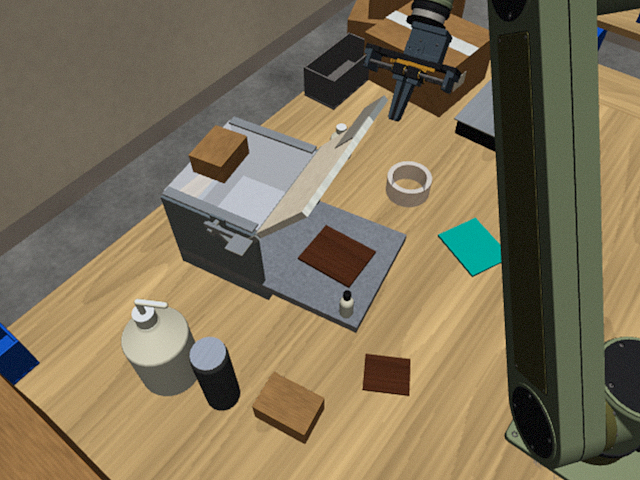

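View pics/t7.png

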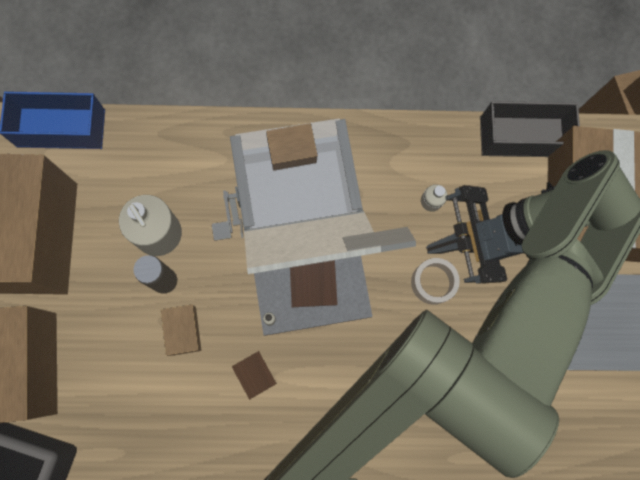

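```bash
cat >> h.py <<'E'
def opitch(p,ys=-1,yaw=0):
    p=np.radians(p);a=np.array([np.cos(p),0,-np.sin(p)]);y=np.array([0,ys,0.]);return RL@R.from_euler('z',yaw,degrees=True).as_matrix()@np.stack([a,y,np.cross(a,y)],1)
E
python3 - <<'E'
from h import *
rel([(-180,-200,210),(-250,-22,130)],[opitch(40)]*2)
d=np.load('pics/scene0.npy');L=toL(cloud('scene',d));m=(d>0)&(L[...,2]>65)&(L[...,2]<130)&(L[...,0]<-120)&(L[...,0]>-210)&(abs(L[...,1]-100)<40);print(np.percentile(L[m],[2,50,98],axis=0).round())
E
```

```text
tip [-180 -200  210] slide [3.94, -8.14, -1.53] turn [1.111, 0.137, 1.116]
tip [-250  -22  130] slide [21.56, -15.09, -9.98] turn [1.111, 0.137, 1.116]
[[-183.   95.   67.]
 [-173.  107.   96.]
 [-161.  114.  123.]]
```

Request:
{"op": "arm_command", "data": {
  "slide": [
    [4,-8,-1.5],
    [4,-8,-1.5],
    [4,-8,-1.5],
    [4,-8,-1.5],
    [4,-8,-1.5],
    [12,-12,-5],
    [21.5,-15,-10],
    [21.5,-15,-10],
    [21.5,-15,-10],
    [21.5,-15,-10],
    [21.5,-15,-10],
    [21.5,-15,-10],
    [21.5,-15,-10],
    [21.5,-15,-10],
    [21.5,-15,-10],
    [21.5,-15,-10],
    [21.5,-15,-10]
  ],
  "turn": [
    [1.111,0.137,1.116],
    [1.111,0.137,1.116],
    [1.111,0.137,1.116],
    [1.111,0.137,1.116],
    [1.111,0.137,1.116],
    [1.111,0.137,1.116],
    [1.111,0.137,1.116],
    [1.111,0.137,1.116],
    [1.111,0.137,1.116],
    [1.111,0.137,1.116],
    [1.111,0.137,1.116],
    [1.111,0.137,1.116],
    [1.111,0.137,1.116],
    [1.111,0.137,1.116],
    [1.111,0.137,1.116],
    [1.111,0.137,1.116],
    [1.111,0.137,1.116]
  ],
  "grip": [90,90,90,90,90,90,90,90,90,90,90,90,90,90,90,90,90]
}}

```text
time_s: 10.77
ee_pos: [387.5, -51.9, 154.6]
ee_rot: [-179.6, 41.1, 10.9]
force: [-0.1, -0.1, -0.1]
gripper_width: 59.0
```

```bash
python3 - <<'E'
from h import *
status();print((RL.T@Tst()[:3,:3]).round(2))
_,d,_=snap('scene','s8');print(door('scene',d));_,d,_=snap('wrist','w8')
rel([(-195,-22,90),(-187,-22,64),(-170,-22,62)],[opitch(40)]*3)
E
```

```text
t 10.7667 q [-37.9  -3.4 149.7  94.8  34.7 -42.5] tcpL [-243.7  -33.9  154.6] tipL [-237.6  -33.8  149.3] w 59.0 F_L [-0.1 -0.  -0.1]
[[ 0.75  0.01 -0.66]
 [ 0.01 -1.   -0.  ]
 [-0.66 -0.01 -0.75]]
[(np.int64(2159), np.float64(2.44)), (np.int64(2067), np.float64(2.45)), (np.int64(1985), np.float64(2.43)), (np.int64(1452), np.float64(2.42))]
tip [-195  -22   90] slide [7.12, -1.18, 1.68] turn [-0.001, 0.02, 0.008]
tip [-187  -22   64] slide [9.43, -1.16, 3.11] turn [-0.001, 0.02, 0.008]
tip [-170  -22   62] slide [10.84, -1.15, 2.15] turn [-0.001, 0.02, 0.008]
```

View pics/s8.png

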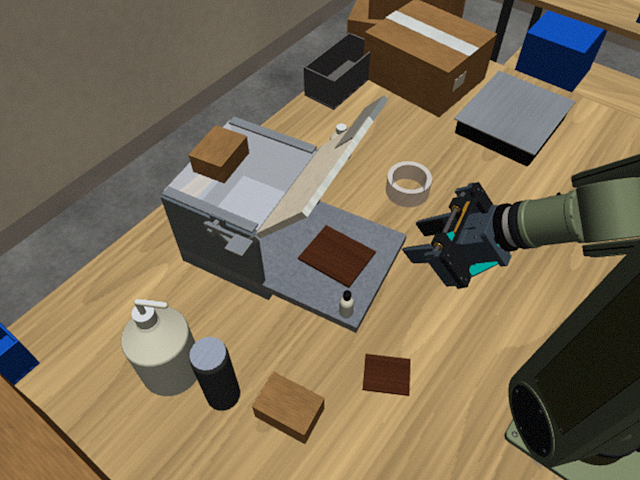

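View pics/w8.png

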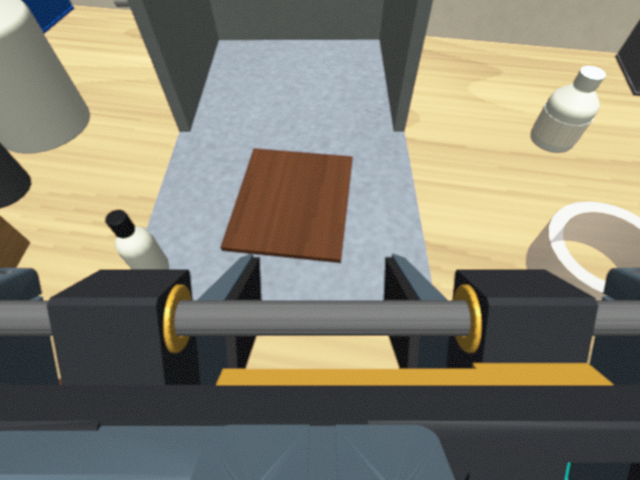

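```bash
python3 - <<'E'
from h import *
rel([(-200,-18,110),(-195,-18,61),(-170,-18,61)],[opitch(60)]*3)
E
```

```text
tip [-200  -18  110] slide [5.47, -1.59, 0.23] turn [0.001, -0.329, 0.008]
tip [-195  -18   61] slide [9.07, -1.56, 3.59] turn [0.001, -0.329, 0.008]
tip [-170  -18   61] slide [10.95, -1.55, 1.95] turn [0.001, -0.329, 0.008]
```

Request:
{"op": "arm_command", "data": {
  "slide": [
    [1,-0.5,0],
    [3,-1,0],
    [5.5,-1.6,0.2],
    [5.5,-1.6,0.2],
    [5.5,-1.6,0.2],
    [5.5,-1.6,0.2]
  ],
  "turn": [
    [0,-0.1,0],
    [0,-0.2,0],
    [0,-0.33,0],
    [0,-0.33,0],
    [0,-0.33,0],
    [0,-0.33,0]
  ],
  "grip": [126,126,126,126,126,126]
}}

```text
time_s: 11.37
ee_pos: [420.4, -28.7, 116.6]
ee_rot: [-178.5, 59.6, 12.0]
force: [-0.1, -0.5, 0.4]
gripper_width: 45.8
```

```bash
python3 - <<'E'
from h import *
status();print((RL.T@Tst()[:3,:3]).round(2))
rel([(-190,-18,110),(-190,-18,62),(-170,-18,62)],[opitch(60)]*3)
E
```

```text
t 11.3667 q [-16.3   1.3 138.1  47.1  19.1  21.1] tcpL [-207.2  -16.9  116.6] tipL [-203.1  -16.8  109.7] w 45.8 F_L [-0.2 -0.5  0.4]
[[ 0.51  0.01 -0.86]
 [ 0.02 -1.   -0.  ]
 [-0.86 -0.01 -0.51]]
tip [-190  -18  110] slide [0.64, 0.12, -1.15] turn [0.001, -0.007, 0.016]
tip [-190  -18   62] slide [4.78, 0.18, 1.28] turn [0.001, -0.007, 0.016]
tip [-170  -18   62] slide [5.79, 0.2, -0.45] turn [0.001, -0.007, 0.016]
```

Request:
{"op": "arm_command", "data": {
  "slide": [
    [0.6,0.1,-1.1],
    [2.5,0.1,0],
    [4,0.2,0.8],
    [4.8,0.2,1.3],
    [4.8,0.2,1.3],
    [4.8,0.2,1.3]
  ],
  "turn": [
    [0,0,0.01],
    [0,0,0.01],
    [0,0,0.01],
    [0,0,0.01],
    [0,0,0.01],
    [0,0,0.01]
  ],
  "grip": [126,126,126,126,126,126]
}}

```text
time_s: 11.87
ee_pos: [432.6, -27.7, 67.6]
ee_rot: [-179.3, 59.6, 11.0]
force: [0.1, 0.0, 0.3]
gripper_width: 46.0
```

```bash
python3 - <<'E'
from h import *
status();print((RL.T@Tst()[:3,:3]).round(2))
snap('scene','s9');snap('wrist','w9');
a=cv2.imread('pics/s9.png')[160:400,240:560];b=cv2.imread('pics/w9.png')
cv2.imwrite('pics/c9.png',np.hstack([cv2.resize(a,(400,300),interpolation=2),cv2.resize(b,(400,300))]))
rel([(-165,-18,60),(-130,-18,60)],[opitch(60),opitch(55)])
E
```

```text
t 11.8667 q [-14.8   8.9 141.4  81.8  12.9 -13.6] tcpL [-195.   -18.    67.6] tipL [-191.   -18.    60.7] w 46.0 F_L [0.1 0.  0.3]
[[ 0.51  0.   -0.86]
 [ 0.01 -1.    0.  ]
 [-0.86 -0.01 -0.51]]
tip [-165  -18   60] slide [1.47, -0.02, -2.03] turn [0.001, -0.01, 0.006]
tip [-130  -18   60] slide [3.25, -0.01, -4.98] turn [0.001, 0.077, 0.006]
```

View pics/c9.png

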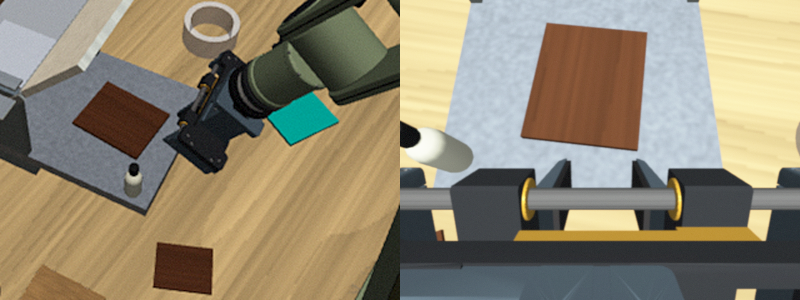

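```bash
python3 - <<'E'
from h import *
xs=[-175,-160,-148,-136,-124,-112,-100,-88]
ps=np.linspace(60,54,8)
rel([(x,-18,51.7+16*np.cos(np.radians(p))) for x,p in zip(xs,ps)],[opitch(p) for p in ps])
E
```

```text
tip [-175.   -18.    59.7] slide [0.99, -0.02, -1.16] turn [0.001, -0.01, 0.006]
tip [-160.   -18.    59.9] slide [1.73, -0.02, -2.45] turn [0.001, 0.005, 0.006]
tip [-148.   -18.    60.1] slide [2.33, -0.01, -3.48] turn [0.001, 0.02, 0.006]
tip [-136.   -18.    60.3] slide [2.92, -0.01, -4.51] turn [0.001, 0.035, 0.006]
tip [-124.   -18.    60.5] slide [3.51, -0.01, -5.54] turn [0.001, 0.05, 0.006]
tip [-112.   -18.    60.7] slide [4.11, -0.0, -6.57] turn [0.001, 0.065, 0.006]
tip [-100.   -18.    60.9] slide [4.7, 0.0, -7.6] turn [0.001, 0.08, 0.006]
tip [-88.  -18.   61.1] slide [5.29, 0.01, -8.63] turn [0.0, 0.095, 0.006]
```

Request:
{"op": "arm_command", "data": {
  "slide": [
    [1.0,0,-1.15],
    [1.7,0,-2.45],
    [2.3,0,-3.5],
    [2.9,0,-4.5],
    [3.5,0,-5.55],
    [4.1,0,-6.55],
    [4.7,0,-7.6],
    [5.3,0,-8.65],
    [5.3,0,-8.65]
  ],
  "turn": [
    [0,-0.01,0],
    [0,0.005,0],
    [0,0.02,0],
    [0,0.035,0],
    [0,0.05,0],
    [0,0.065,0],
    [0,0.08,0],
    [0,0.095,0],
    [0,0.095,0]
  ],
  "grip": [126,126,126,126,126,126,126,126,126]
}}

```text
time_s: 12.72
ee_pos: [535.8, -9.0, 69.4]
ee_rot: [-179.6, 53.7, 10.8]
force: [0.1, -0.6, -0.5]
gripper_width: 46.1
```

```bash
python3 - <<'E'
from h import *
status();print((RL.T@Tst()[:3,:3]).round(2))
_,d,_=snap('scene','s10');print(door('scene',d));snap('wrist','w10');
a=cv2.imread('pics/s10.png')[160:400,240:560];b=cv2.imread('pics/w10.png')
cv2.imwrite('pics/c10.png',np.hstack([cv2.resize(a,(400,300),interpolation=2),cv2.resize(b,(400,300))]))
E
```

```text
t 12.7167 q [ -9.4  16.1 134.3 112.9  12.8 -39.6] tcpL [-90.2 -18.   69.4] tipL [-85.4 -18.   62.9] w 46.1 F_L [-0.  -0.6 -0.5]
[[ 0.59  0.   -0.81]
 [ 0.01 -1.   -0.  ]
 [-0.81 -0.   -0.59]]
[(np.int64(2156), np.float64(2.44)), (np.int64(2045), np.float64(2.45)), (np.int64(1975), np.float64(2.43)), (np.int64(1449), np.float64(2.42))]
```

View pics/c10.png

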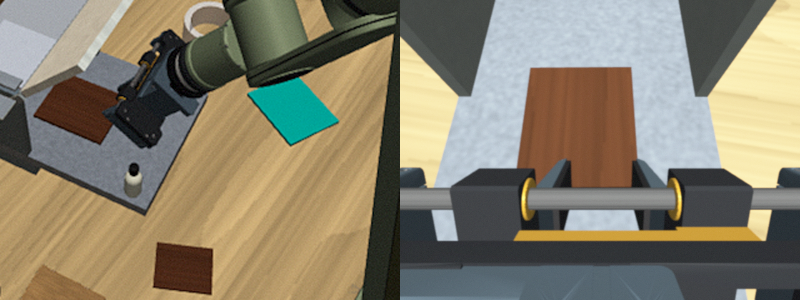

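```bash
python3 - <<'E'
from h import *
xs=np.linspace(-74,25,9)
ps=np.linspace(53,47,9)
rel([(x,-16,51.2+16*np.cos(np.radians(p))) for x,p in zip(xs,ps)],[opitch(p) for p in ps])
d=np.load('pics/w10.npy');im=cv2.imread('pics/w10.png')
L=toL(cloud('wrist',d,env.state()));hsv=cv2.cvtColor(im,cv2.COLOR_BGR2HSV)
bm=(hsv[...,1]>90)&(hsv[...,2]<170)&(abs(L[...,2]-56)<10)&(L[...,0]>-190)&(L[...,0]<60)&(abs(L[...,1])<80)
print(bm.sum(),np.percentile(L[bm],[0.5,50,99.5],axis=0).round(1))
E
```

```text
tip [-74.  -16.   60.8] slide [0.91, -0.17, -1.0] turn [0.002, 0.015, 0.005]
tip [-61.6 -16.   61. ] slide [1.63, -0.17, -2.0] turn [0.002, 0.028, 0.005]
tip [-49.2 -16.   61.2] slide [2.35, -0.16, -3.0] turn [0.002, 0.042, 0.005]
tip [-36.9 -16.   61.3] slide [3.06, -0.16, -4.0] turn [0.002, 0.055, 0.005]
tip [-24.5 -16.   61.5] slide [3.78, -0.15, -4.99] turn [0.002, 0.068, 0.005]
tip [-12.1 -16.   61.6] slide [4.5, -0.15, -5.99] turn [0.001, 0.081, 0.005]
tip [  0.2 -16.   61.8] slide [5.22, -0.14, -6.99] turn [0.001, 0.094, 0.005]
tip [ 12.6 -16.   62. ] slide [5.93, -0.14, -7.99] turn [0.001, 0.107, 0.005]
tip [ 25.  -16.   62.1] slide [6.65, -0.13, -8.99] turn [0.001, 0.12, 0.005]
31028 [[-90.8 -46.6  54.2]
 [-36.2  -1.6  55.7]
 [ 27.1  50.8  57.3]]
```

Request:
{"op": "arm_command", "data": {
  "slide": [
    [0.9,-0.1,-1.0],
    [1.6,-0.1,-2.0],
    [2.35,-0.1,-3.0],
    [3.05,-0.1,-4.0],
    [3.8,-0.1,-5.0],
    [4.5,-0.1,-6.0],
    [5.2,-0.1,-7.0],
    [5.9,-0.1,-8.0],
    [6.65,-0.1,-9.0],
    [6.65,-0.1,-9.0]
  ],
  "turn": [
    [0,0.015,0],
    [0,0.03,0],
    [0,0.04,0],
    [0,0.055,0],
    [0,0.07,0],
    [0,0.08,0],
    [0,0.095,0],
    [0,0.105,0],
    [0,0.12,0],
    [0,0.12,0]
  ],
  "grip": [126,126,126,126,126,126,126,126,126,126]
}}

```text
time_s: 13.65
ee_pos: [645.3, 12.7, 68.2]
ee_rot: [-179.7, 46.9, 10.8]
force: [1.2, -0.3, 0.2]
gripper_width: 46.2
```

```bash
cat >> h.py <<'E'
def board(n,d,im,st=None):
    L=toL(cloud(n,d,st));hsv=cv2.cvtColor(im,cv2.COLOR_RGB2HSV)
    bm=(hsv[...,1]>90)&(hsv[...,2]<170)&(abs(L[...,2]-56)<10)&(L[...,0]>-190)&(L[...,0]<190)&(abs(L[...,1])<105)
    bm=cv2.morphologyEx(bm.astype(np.uint8),cv2.MORPH_OPEN,np.ones((3,3)))>0
    if bm.sum()<10: return None
    return bm.sum(),np.percentile(L[bm],[0.3,50,99.7],axis=0).round(1).tolist(),np.round(cv2.boxPoints(cv2.minAreaRect(L[bm][:,:2].astype(np.float32)))).tolist()
E
python3 - <<'E'
from h import *
status();print((RL.T@Tst()[:3,:3]).round(2))
_,d,_=snap('scene','s11');print(door('scene',d));im,d,st=snap('wrist','w11');print(board('wrist',d,im,st))
a=cv2.imread('pics/s11.png')[100:340,190:510];b=cv2.imread('pics/w11.png')
cv2.imwrite('pics/c11.png',np.hstack([cv2.resize(a,(400,300),interpolation=2),cv2.resize(b,(400,300))]))
E
```

```text
t 13.65 q [ -5.5  23.9 126.1 136.9  16.2 -59.7] tcpL [ 21.5 -16.2  68.2] tipL [ 26.9 -16.1  62.3] w 46.2 F_L [ 1.2 -0.5  0.2]
[[ 0.68  0.   -0.73]
 [ 0.01 -1.   -0.  ]
 [-0.73 -0.   -0.68]]
[(np.int64(2157), np.float64(2.44)), (np.int64(2069), np.float64(2.45)), (np.int64(1986), np.float64(2.43)), (np.int64(1440), np.float64(2.42))]
(np.int64(24889), [[24.7, -45.8, 53.3], [71.5, -0.7, 56.0], [127.2, 52.0, 57.6]], [[21.0, 52.0], [22.0, -47.0], [129.0, -46.0], [128.0, 53.0]])
```

View pics/c11.png

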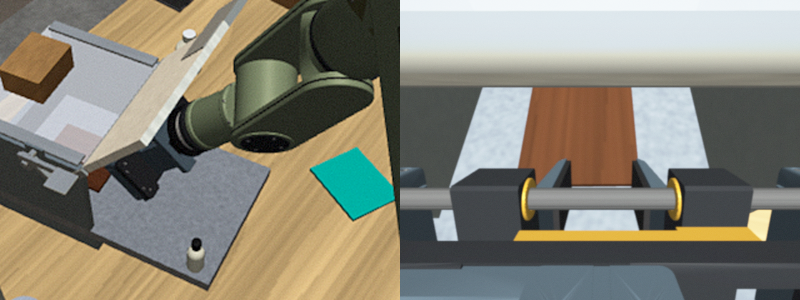

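```bash
python3 - <<'E'
from h import *
rel([(-20,-18,66),(-80,-18,68),(-140,-18,70),(-200,-18,110),(-200,-18,200),(-200,0,330)],[opitch(p) for p in (47,50,55,60,70,80)])
E
```

```text
tip [-20 -18  66] slide [-3.37, 0.17, 3.01] turn [0.001, 0.001, 0.006]
tip [-80 -18  68] slide [-7.6, 0.15, 7.22] turn [0.001, -0.052, 0.006]
tip [-140  -18   70] slide [-11.83, 0.12, 11.41] turn [0.001, -0.139, 0.006]
tip [-200  -18  110] slide [-18.84, 0.08, 13.01] turn [0.002, -0.226, 0.006]
tip [-200  -18  200] slide [-25.38, 0.04, 6.74] turn [0.002, -0.401, 0.006]
tip [-200    0  330] slide [-34.82, -1.8, -2.25] turn [0.003, -0.575, 0.005]
```

Request:
{"op": "arm_command", "data": {
  "slide": [
    [-1.1,0,1.0],
    [-3.3,0.1,3.0],
    [-5.5,0.1,5.1],
    [-7.6,0.1,7.2],
    [-9.7,0.1,9.3],
    [-11.8,0.1,11.4],
    [-15,0.1,12.2],
    [-19,0.1,13],
    [-22,0,10],
    [-25.5,0,6.7],
    [-30,-1,2],
    [-35,-1.8,-2.2],
    [-35,-1.8,-2.2],
    [-35,-1.8,-2.2]
  ],
  "turn": [
    [0,0,0],
    [0,0,0],
    [0,-0.02,0],
    [0,-0.05,0],
    [0,-0.1,0],
    [0,-0.14,0],
    [0,-0.18,0],
    [0,-0.23,0],
    [0,-0.31,0],
    [0,-0.4,0],
    [0,-0.49,0],
    [0,-0.575,0],
    [0,-0.575,0],
    [0,-0.575,0]
  ],
  "grip": [126,126,126,126,126,126,200,255,255,255,255,255,255,255]
}}

```text
time_s: 14.92
ee_pos: [467.9, 24.6, 159.3]
ee_rot: [-167.8, 63.5, 25.5]
force: [0.9, 1.5, -0.2]
gripper_width: 0.4
```

```bash
python3 - <<'E'
from h import *
status();print((RL.T@Tst()[:3,:3]).round(2))
im,d,st=snap('scene','s12');print(door('scene',d),board('scene',d,im));im,d,_=snap('top','t12');print(door('top',d),board('top',d,im))
rel([(-150,120,340),(0,167,300),(0,167,245)],[ori(-20)]*3)
print([toL(p).round() for p in [(604,366,139),(615,336,146),(507,345,146),(516,324,168)]])
E
```

```text
t 14.9167 q [ -8.5   2.6 125.8  28.   32.2  46.9] tcpL [-150.9   27.1  159.3] tipL [-147.5   28.   152.2] w 0.4 F_L [ 1.1  1.3 -0.2]
[[ 0.43  0.08 -0.9 ]
 [ 0.12 -0.99 -0.03]
 [-0.89 -0.09 -0.44]]
[(np.int64(2169), np.float64(2.44)), (np.int64(2060), np.float64(2.45)), (np.int64(1992), np.float64(2.43)), (np.int64(1475), np.float64(2.42))] (np.int64(297), [[24.1, -11.3, 51.8], [35.7, 27.6, 57.3], [55.9, 52.8, 61.3]], [[23.0, 53.0], [25.0, -12.0], [58.0, -11.0], [56.0, 54.0]])
[(np.int64(3489), np.float64(2.44)), (np.int64(3484), np.float64(2.43)), (np.int64(2796), np.float64(2.42)), (np.int64(2794), np.float64(2.45))] None
tip [-150  120  340] slide [-15.4, -11.26, -8.19] turn [-1.535, -0.722, -0.016]
tip [  0 167 300] slide [-4.67, -14.38, -19.94] turn [-1.535, -0.722, -0.016]
tip [  0 167 245] slide [0.22, -13.89, -17.48] turn [-1.535, -0.722, -0.016]
[array([ 44., 339., 139.]), array([ 49., 307., 146.]), array([-55., 335., 146.]), array([-50., 313., 168.])]
```

View pics/s12.png

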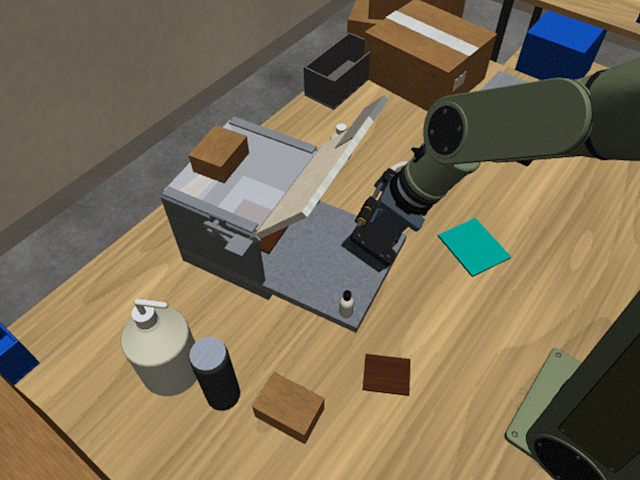

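View pics/t12.png

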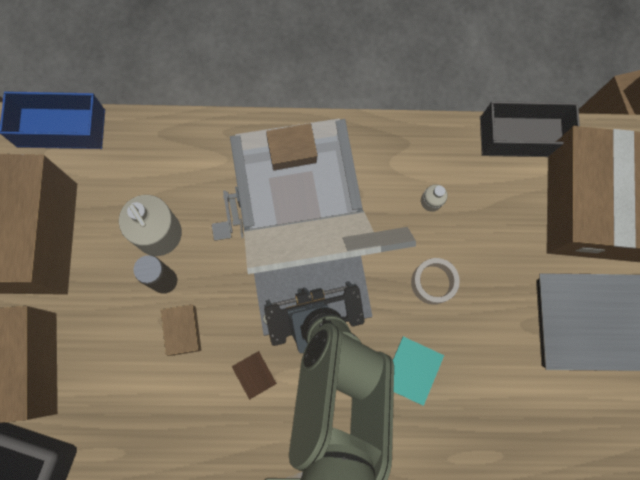

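```bash
python3 - <<'E'
from h import *
T=Tst();
rel([(-190,10,200),(-230,0,300),(-230,0,340)],[T[:3,:3],opitch(75),opitch(88)])
E
```

```text
tip [-190   10  200] slide [-6.16, 0.95, 2.34] turn [0.0, 0.0, 0.0]
tip [-230    0  300] slide [-16.91, 0.64, 1.3] turn [0.042, -0.201, 0.112]
tip [-230    0  340] slide [-20.42, 0.29, -0.67] turn [0.055, -0.428, 0.108]
```

Request:
{"op": "arm_command", "data": {
  "slide": [
    [-2,0.3,0.8],
    [-4,0.6,1.6],
    [-6.2,1,2.3],
    [-9.5,0.9,2],
    [-13,0.8,1.6],
    [-17,0.6,1.3],
    [-17,0.6,1.3],
    [-17,0.6,1.3]
  ],
  "turn": [
    [0,0,0],
    [0,0,0],
    [0,0,0],
    [0.02,-0.07,0.04],
    [0.04,-0.14,0.08],
    [0.04,-0.2,0.11],
    [0.04,-0.2,0.11],
    [0.04,-0.2,0.11]
  ],
  "grip": [255,255,255,255,255,255,255,255]
}}

```text
time_s: 15.68
ee_pos: [391.6, -15.6, 306.5]
ee_rot: [-178.7, 75.1, 11.8]
force: [0.5, -0.8, 0.1]
gripper_width: 0.5
```

```bash
python3 - <<'E'
from h import *
status();print((RL.T@Tst()[:3,:3]).round(2))
rel([(-190,100,350),(-130,185,350),(0,167,320),(0,167,245)],[ori(-20)]*4)
E
```

```text
t 15.6833 q [ -8.2  -9.2 109.8   5.5  65.4  69.7] tcpL [-233.2    1.1  306.5] tipL [-231.1    1.2  298.7] w 0.5 F_L [ 0.4 -0.8  0.1]
[[ 0.26  0.   -0.97]
 [ 0.01 -1.   -0.  ]
 [-0.97 -0.01 -0.26]]
tip [-190  100  350] slide [-3.75, -10.17, -5.51] turn [-1.585, -0.483, 0.075]
tip [-130  185  350] slide [-2.15, -18.65, -11.33] turn [-1.585, -0.483, 0.075]
tip [  0 167 320] slide [4.09, -16.78, -23.11] turn [-1.585, -0.483, 0.075]
tip [  0 167 245] slide [11.34, -16.73, -21.18] turn [-1.585, -0.483, 0.075]
```

Request:
{"op": "arm_command", "data": {
  "slide": [
    [-3.7,-5,-3],
    [-3.7,-10,-5.5],
    [-3.7,-10,-5.5],
    [-3.7,-10,-5.5],
    [-3.7,-10,-5.5],
    [-2.9,-14,-8],
    [-2.1,-18.5,-11.3],
    [-2.1,-18.5,-11.3],
    [-2.1,-18.5,-11.3],
    [-2.1,-18.5,-11.3],
    [-2.1,-18.5,-11.3],
    [-2.1,-18.5,-11.3],
    [1,-17.5,-16],
    [4,-16,-23],
    [4,-16,-23],
    [4,-16,-23],
    [4,-16,-23]
  ],
  "turn": [
    [-1.585,-0.483,0.075],
    [-1.585,-0.483,0.075],
    [-1.585,-0.483,0.075],
    [-1.585,-0.483,0.075],
    [-1.585,-0.483,0.075],
    [-1.585,-0.483,0.075],
    [-1.585,-0.483,0.075],
    [-1.585,-0.483,0.075],
    [-1.585,-0.483,0.075],
    [-1.585,-0.483,0.075],
    [-1.585,-0.483,0.075],
    [-1.585,-0.483,0.075],
    [-1.585,-0.483,0.075],
    [-1.585,-0.483,0.075],
    [-1.585,-0.483,0.075],
    [-1.585,-0.483,0.075],
    [-1.585,-0.483,0.075]
  ],
  "grip": [255,255,255,255,255,255,255,255,255,255,255,255,255,255,255,255,255]
}}

```text
time_s: 17.1
ee_pos: [592.2, 182.1, 320.2]
ee_rot: [-2.2, 70.0, -82.0]
force: [-0.2, 0.2, -0.2]
gripper_width: 0.0
```

```bash
python3 - <<'E'
from h import *
status();print((RL.T@Tst()[:3,:3]).round(2))
im,d,_=snap('scene','s13');print(door('scene',d))
rel([(0,156,300),(0,156,245),(0,156,238),(0,156,208)],[ori(-20)]*4)
E
```

```text
t 17.1 q [ 25.9  23.2  71.1 -19.   92.   16.1] tcpL [ -0.6 159.9 320.2] tipL [ -0.7 157.2 312.7] w 0.0 F_L [-0.1  0.2 -0.2]
[[-0.01  1.    0.  ]
 [-0.34 -0.   -0.94]
 [-0.94 -0.01  0.34]]
[(np.int64(1796), np.float64(2.44)), (np.int64(1789), np.float64(2.43)), (np.int64(1709), np.float64(2.45)), (np.int64(1353), np.float64(2.42))]
tip [  0 156 300] slide [1.41, 0.22, -0.33] turn [0.001, 0.0, 0.012]
tip [  0 156 245] slide [6.57, 0.28, -2.22] turn [0.001, 0.0, 0.012]
tip [  0 156 238] slide [7.23, 0.29, -2.46] turn [0.001, 0.0, 0.012]
tip [  0 156 208] slide [10.05, 0.33, -3.48] turn [0.001, 0.0, 0.012]
```

View pics/s13.png

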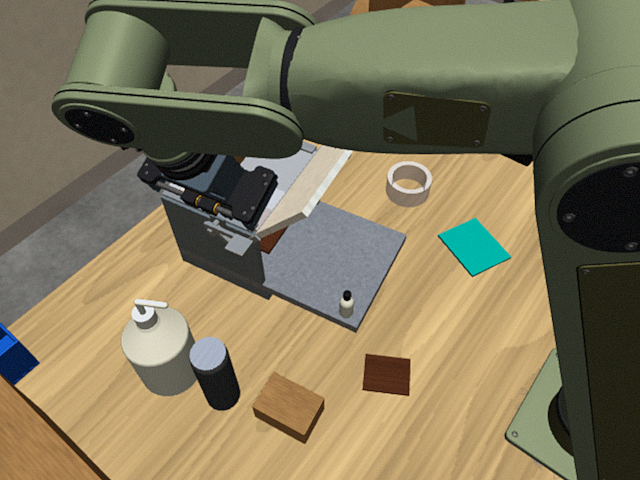

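Request:
{"op": "arm_command", "data": {
  "slide": [
    [3,0.3,-1],
    [6,0.3,-2],
    [7.2,0.3,-2.5],
    [8.2,0.3,-2.8],
    [9.2,0.3,-3.2],
    [9.8,0.3,-3.4],
    [9.8,0.3,-3.4],
    [9.8,0.3,-3.4],
    [9.8,0.3,-3.4],
    [9.8,0.3,-3.4],
    [9.8,0.3,-3.4],
    [9.8,0.3,-3.4],
    [9.8,0.3,-3.4],
    [9.8,0.3,-3.4],
    [9.8,0.3,-3.4]
  ],
  "turn": [
    [0,0,0],
    [0,0,0],
    [0,0,0],
    [0,0,0],
    [0,0,0],
    [0,0,0],
    [0,0,0],
    [0,0,0],
    [0,0,0],
    [0,0,0],
    [0,0,0],
    [0,0,0],
    [0,0,0],
    [0,0,0],
    [0,0,0]
  ],
  "grip": [255,255,255,255,255,255,255,255,255,255,255,255,255,255,255]
}}

```text
time_s: 18.4
ee_pos: [591.3, 181.3, 223.7]
ee_rot: [-1.3, 70.0, -81.2]
force: [-6.8, -1.8, 4.7]
gripper_width: -0.2
```

```bash
python3 - <<'E'
from h import *
status()
im,d,_=snap('scene','s14');print(door('scene',d))
im,d,_=snap('top','t14');print(door('top',d))
E
```

```text
t 18.4 q [ 25.9  25.2  81.5 -19.4  80.   20.4] tcpL [ -1.7 159.3 223.7] tipL [ -1.7 156.6 216.2] w -0.2 F_L [-7.  -0.5  4.7]
[(np.int64(4141), np.float64(1.58)), (np.int64(3913), np.float64(1.59)), (np.int64(3472), np.float64(1.57)), (np.int64(2968), np.float64(1.6))]
[(np.int64(4267), np.float64(1.53)), (np.int64(4073), np.float64(1.52)), (np.int64(3981), np.float64(1.54)), (np.int64(3510), np.float64(1.51))]
```

View pics/s14.png

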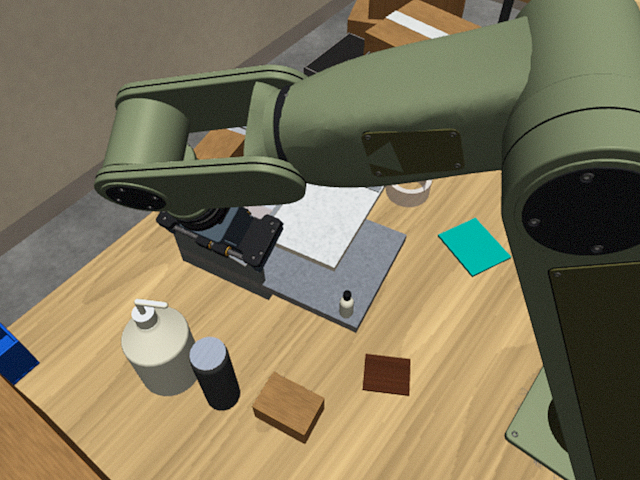

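```bash
python3 - <<'E'
from h import *
rel([(0,160,280),(0,165,340),(-130,185,350),(-190,100,340),(-230,0,300)],[ori(-20)]*3+[opitch(75)]*2)
E
```

```text
tip [  0 160 280] slide [-6.12, 0.11, 1.86] turn [-0.001, 0.0, 0.008]
tip [  0 165 340] slide [-11.93, 0.07, 3.45] turn [-0.001, 0.0, 0.008]
tip [-130  185  350] slide [-13.44, -12.95, 1.92] turn [-0.001, 0.0, 0.008]
tip [-190  100  340] slide [-9.47, -19.12, 9.83] turn [1.587, 0.485, -0.063]
tip [-230    0  300] slide [-2.26, -23.05, 17.86] turn [1.587, 0.485, -0.063]
```

Request:
{"op": "arm_command", "data": {
  "slide": [
    [-3,0.1,1],
    [-6,0.1,1.9],
    [-9,0.1,2.7],
    [-12,0.1,3.4],
    [-12.5,-4,3],
    [-13,-8,2.5],
    [-13.4,-13,2],
    [-13.4,-13,2],
    [-9.5,-19,9.8],
    [-9.5,-19,9.8],
    [-9.5,-19,9.8],
    [-9.5,-19,9.8],
    [-6,-21,14],
    [-2.3,-23,17.8],
    [-2.3,-23,17.8],
    [-2.3,-23,17.8],
    [-2.3,-23,17.8],
    [-2.3,-23,17.8],
    [-2.3,-23,17.8],
    [-2.3,-23,17.8]
  ],
  "turn": [
    [0,0,0],
    [0,0,0],
    [0,0,0],
    [0,0,0],
    [0,0,0],
    [0.1,0.03,0],
    [0.2,0.06,-0.01],
    [0.3,0.1,-0.01],
    [1.587,0.485,-0.063],
    [1.587,0.485,-0.063],
    [1.587,0.485,-0.063],
    [1.587,0.485,-0.063],
    [1.587,0.485,-0.063],
    [1.587,0.485,-0.063],
    [1.587,0.485,-0.063],
    [1.587,0.485,-0.063],
    [1.587,0.485,-0.063],
    [1.587,0.485,-0.063],
    [1.587,0.485,-0.063],
    [1.587,0.485,-0.063]
  ],
  "grip": [255,255,255,255,255,255,255,255,255,255,255,255,255,255,255,255,255,255,255,255]
}}

```text
time_s: 20.17
ee_pos: [394.6, -15.6, 306.1]
ee_rot: [180.0, 74.7, 10.1]
force: [0.1, 0.8, 0.5]
gripper_width: 0.5
```

```bash
python3 - <<'E'
from h import *
status();print((RL.T@Tst()[:3,:3]).round(2))
im,d,_=snap('scene','s15');print(door('scene',d))
im,d,_=snap('top','t15');print(door('top',d))
rel([(-190,0,150),(-110,0,110),(-70,0,100)],[opitch(70),opitch(60),opitch(60)])
E
```

```text
t 20.1667 q [ -7.8  -9.2 109.9   5.2  64.7  70.4] tcpL [-230.3    0.6  306.1] tipL [-228.2    0.6  298.4] w 0.5 F_L [0.3 0.7 0.5]
[[ 0.26 -0.   -0.96]
 [-0.   -1.    0.  ]
 [-0.96  0.   -0.26]]
[(np.int64(3879), np.float64(0.36)), (np.int64(3615), np.float64(0.37)), (np.int64(3456), np.float64(0.35)), (np.int64(2847), np.float64(0.38))]
[(np.int64(2577), np.float64(0.35)), (np.int64(2524), np.float64(0.36)), (np.int64(2160), np.float64(0.37)), (np.int64(2154), np.float64(0.34))]
tip [-190    0  150] slide [15.31, 0.06, 0.4] turn [0.003, 0.082, -0.0]
tip [-110    0  110] slide [21.3, 0.07, -6.13] turn [0.003, 0.257, -0.0]
tip [-70   0 100] slide [23.32, 0.08, -9.72] turn [0.003, 0.257, -0.0]
```

View pics/s15.png

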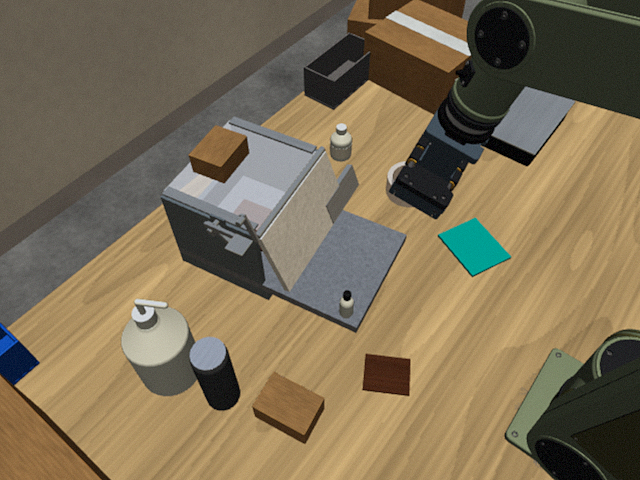

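Request:
{"op": "arm_command", "data": {
  "slide": [
    [4,0.5,0],
    [8,1,0],
    [12,1.5,0],
    [15.3,2,0.4],
    [17.5,2,-1.8],
    [19.5,2,-4],
    [21.3,2.5,-6.1],
    [21.3,2.5,-6.1],
    [21.3,2.5,-6.1]
  ],
  "turn": [
    [0,0.02,0],
    [0,0.04,0],
    [0,0.06,0],
    [0,0.08,0],
    [0,0.14,0],
    [0,0.2,0],
    [0,0.257,0],
    [0,0.257,0],
    [0,0.257,0]
  ],
  "grip": [255,255,255,255,255,255,255,255,255]
}}

```text
time_s: 21.02
ee_pos: [513.7, -19.0, 114.6]
ee_rot: [-180.0, 60.2, 10.4]
force: [0.6, -1.3, 0.5]
gripper_width: -0.0
```

```bash
python3 - <<'E'
from h import *
status();print((RL.T@Tst()[:3,:3]).round(2))
im,d,_=snap('scene','s16');print(door('scene',d))
rel([(x,-25,z) for x,z in [(-90,104),(-60,100),(-40,100),(-26,100),(-20,100)]],[opitch(60)]*5)
E
```

```text
t 21.0167 q [ -9.6   9.2 128.5  35.5  17.1  38.1] tcpL [-113.7  -23.9  114.6] tipL [-109.7  -23.9  107.7] w -0.0 F_L [ 0.3 -1.4  0.5]
[[ 0.5   0.   -0.87]
 [ 0.   -1.   -0.  ]
 [-0.87 -0.   -0.5 ]]
[(np.int64(3455), np.float64(0.24)), (np.int64(3305), np.float64(0.23)), (np.int64(2981), np.float64(0.25)), (np.int64(2597), np.float64(0.22))]
tip [-90 -25 104] slide [1.38, 0.12, -1.5] turn [0.003, 0.003, 0.001]
tip [-60 -25 100] slide [3.22, 0.13, -3.9] turn [0.003, 0.003, 0.001]
tip [-40 -25 100] slide [4.21, 0.14, -5.63] turn [0.003, 0.003, 0.001]
tip [-26 -25 100] slide [4.91, 0.14, -6.85] turn [0.003, 0.003, 0.001]
tip [-20 -25 100] slide [5.21, 0.14, -7.37] turn [0.003, 0.003, 0.001]
```

Request:
{"op": "arm_command", "data": {
  "slide": [
    [1.4,0.1,-1.5],
    [2.3,0.1,-2.7],
    [3.2,0.1,-3.9],
    [3.6,0.1,-4.6],
    [4.0,0.1,-5.3],
    [4.4,0.1,-6.0],
    [4.7,0.1,-6.5],
    [4.9,0.1,-6.8],
    [5.0,0.1,-7.0],
    [5.0,0.1,-7.0]
  ],
  "turn": [
    [0,0,0],
    [0,0,0],
    [0,0,0],
    [0,0,0],
    [0,0,0],
    [0,0,0],
    [0,0,0],
    [0,0,0],
    [0,0,0],
    [0,0,0]
  ],
  "grip": [255,255,255,255,255,255,255,255,255,255]
}}

```text
time_s: 21.9
ee_pos: [595.1, -5.0, 106.9]
ee_rot: [-179.9, 60.3, 10.5]
force: [-11.6, -4.5, 6.3]
gripper_width: 0.2
```

```bash
python3 - <<'E'
from h import *
status()
im,d,_=snap('scene','s17');print(door('scene',d))
rel([(x,-25,z) for x,z in [(-26,100),(-22,100),(-18,100)]],[opitch(60)]*5)
E
```

```text
t 21.9 q [ -6.   16.2 119.8  28.1  17.4  48.6] tcpL [-31.1 -24.7 106.9] tipL [-27.1 -24.7 100. ] w 0.2 F_L [-12.2  -2.4   6.3]
[(np.int64(1806), np.float64(0.0)), (np.int64(1804), np.float64(0.01)), (np.int64(1528), np.float64(0.02)), (np.int64(1124), np.float64(0.03))]
tip [-26 -25 100] slide [0.06, 0.03, -0.1] turn [0.001, 0.005, 0.002]
tip [-22 -25 100] slide [0.26, 0.03, -0.45] turn [0.001, 0.005, 0.002]
tip [-18 -25 100] slide [0.46, 0.03, -0.79] turn [0.001, 0.005, 0.002]
```

View pics/s17.png

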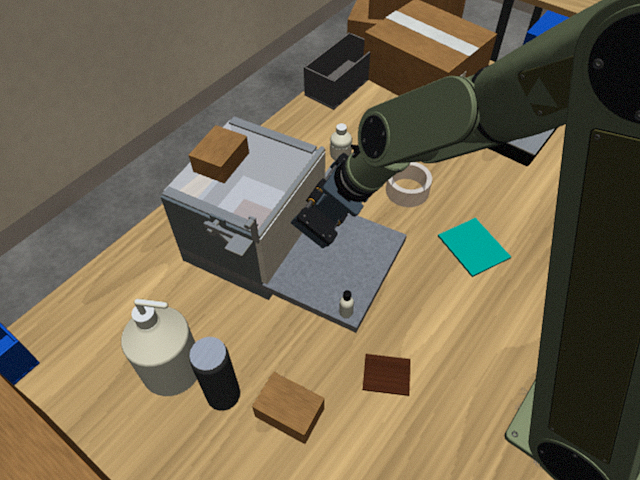

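Request:
{"op": "arm_command", "data": {
  "slide": [
    [0.1,0,-0.2],
    [0.1,0,-0.3],
    [0.1,0,-0.3],
    [-0.5,0,0.8],
    [-1.5,0,2.5],
    [-3.5,0,5],
    [-7,0,7.5],
    [-10,0,9],
    [-10,0,9],
    [-10,0,9]
  ],
  "turn": [
    [0,0,0],
    [0,0,0],
    [0,0,0],
    [0,0,0],
    [0,0,0],
    [0,0,0],
    [0,0,0],
    [0,0,0],
    [0,0,0],
    [0,0,0]
  ],
  "grip": [255,255,255,255,255,255,255,255,255,255]
}}

```text
time_s: 22.78
ee_pos: [472.0, -28.7, 151.5]
ee_rot: [179.7, 59.8, 10.0]
force: [0.7, -0.3, 0.4]
gripper_width: 0.3
```

```bash
python3 - <<'E'
from h import *
status()
for n in ('scene','top'):
    im,d,_=snap(n,n[0]+'18');print(door(n,d))
    L=toL(cloud(n,d));m=(d>0)&(abs(L[...,2]-232)<10)&(L[...,1]>143)&(L[...,1]<182)&(abs(L[...,0])<22);print('pad',m.sum(),np.median(L[m],0))
    hsv=cv2.cvtColor(im,cv2.COLOR_RGB2HSV)
    # board thru clear top: cast pixels onto z=56 plane
    T,K=T_wc(n); v,u=np.mgrid[0:480,0:640]; r=np.stack([(u-K[0,2])/K[0,0],-(v-K[1,2])/K[1,1],-np.ones(u.shape)],-1)@T[:3,:3].T
    P=T[:3,3]+r*((56-T[2,3])/r[...,2])[...,None]; Lp=toL(P)
    for x in (-10,0,10,15,20,25,30,40,60,100,130,140,150,160):
        i=np.argmin(abs(Lp[...,0]-x)+abs(Lp[...,1]-0)); print(x,im.reshape(-1,3)[i],end=' ')
    print()
a=cv2.imread('pics/s18.png')[100:340,140:460];b=cv2.imread('pics/t18.png')[90:330,160:480]
cv2.imwrite('pics/c18.png',cv2.resize(np.hstack([a,b]),(800,300),interpolation=2))
E
```

```text
t 22.7833 q [-12.6   2.  129.8  30.   22.7  42. ] tcpL [-156.5  -26.1  151.5] tipL [-152.4  -26.1  144.6] w 0.3 F_L [ 0.7 -0.4  0.4]
[(np.int64(2463), np.float64(0.01)), (np.int64(2382), np.float64(0.0)), (np.int64(2100), np.float64(0.02)), (np.int64(1442), np.float64(0.03))]
pad 374 [ -1.67958978 162.96574537 232.70836581]
-10 [101 103 103] 0 [88 87 75] 10 [90 82 76] 15 [85 80 68] 20 [94 89 78] 25 [89 83 74] 30 [89 82 72] 40 [92 89 79] 60 [153 154 153] 100 [129 136 141] 130 [128 132 140] 140 [131 132 136] 150 [152 157 165] 160 [137 144 148] 
[(np.int64(1275), np.float64(0.01)), (np.int64(1238), np.float64(0.02)), (np.int64(1157), np.float64(0.0)), (np.int64(950), np.float64(0.03))]
pad 323 [ -1.34318923 161.00311553 232.47545042]
-10 [92 91 87] 0 [91 87 81] 10 [90 86 81] 15 [90 87 82] 20 [115 114 110] 25 [117 120 118] 30 [122 125 125] 40 [145 142 142] 60 [146 141 142] 100 [147 142 142] 130 [146 140 140] 140 [147 142 142] 150 [159 162 165] 160 [145 146 149]
```

View pics/c18.png

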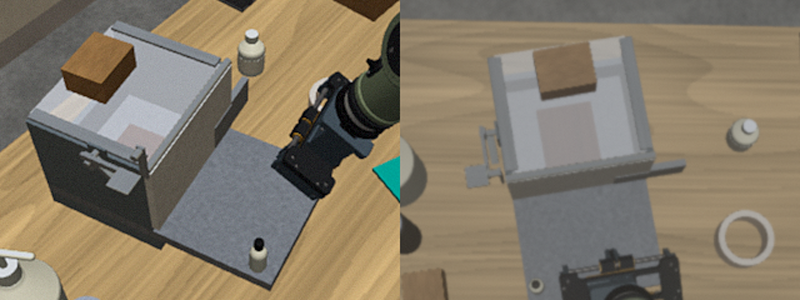

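View pics/t18.png

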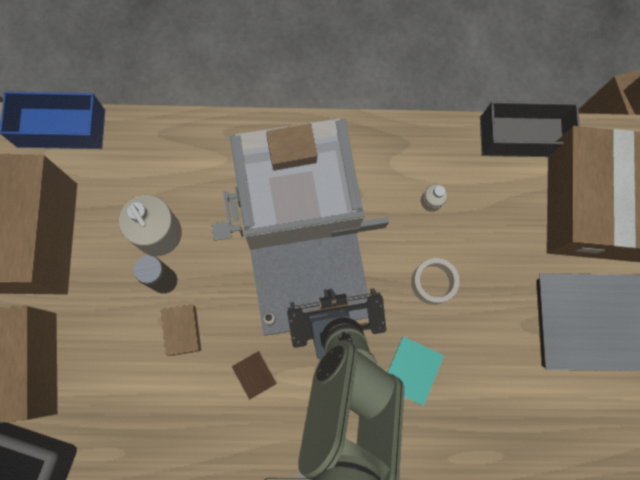

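```bash
python3 - <<'E'
from h import *
status();print(env.job_done())
E
```

```text
t 22.8833 q [-12.5   2.3 129.7  30.   22.7  42. ] tcpL [-155.5  -25.9  150.2] tipL [-151.5  -25.9  143.3] w 0.5 F_L [ 0.4 -0.8 -0.3]
the job is handed in; nothing more can be done
None
```

I carried out all the steps and handed the job in at about 22.9 s of the 72 s allowed; the hand-in reports no verdict. The order was:
1. I hooked the tab and lifted the door to at least 2.52 rad. It settled locked at 2.44.
2. I pushed the dark board in with two fingers on its near edge.
3. I pressed the release lever. The door came down, and I pushed it shut.

**Last checks**
- **Door:** about 0.01 rad in both cameras.
- **Release pad:** back up, at z about 232 mm.
- **Board:** before the door closed, its near edge measured about 23 mm inside the front opening. After closing, it shows faintly through the clear top, with its far edge near 145 mm, which agrees. I did not measure its tilt.
- **Bystanders:** in the last pictures they stand where they were. I judged this by eye, without measuring their positions again.
- **Arm:** clear of everything, with contact force near zero.

**What went less smoothly**
- When I unhooked the finger, the gripper dragged the locked tab at about 30 N and pulled the door briefly to 2.37 rad. It returned to 2.44 and stayed locked.
- The arm lagged behind its command or reached a joint limit twice near the wrist's awkward poses, without consequence.

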